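# Mount a valve spool in the ratchet-fed lapping stand

### The job

Mount the blued spool in the lapping stand: lift the red-collared feed knob so that it comes free of its pawl and wind it back to make room, lay the spool in the vees, then feed the knob up click by click until the rubber-tipped push rod just holds the spool firmly against the end stop. Never force the knob back against the pawl or squeeze the spool hard, set the spool down rather than drop it, and do not knock the lap rings, jar or oil bottle about.

Things in the scene. Friction and masses are not known exactly. Their poses are not given: they have to be found in the camera images.
- lap_stand: Grey lapping stand fixed to the bench, base plate 325 x 115 x 12 mm. Origin on the bench under the middle of the spool's place; x runs along the spool axis from the end stop (-x side) to the push rod and feed knob (+x side), z up. A housing (x 104 to 194, y -38 to 62, top at z = 80 mm) carries the knob.
- spool_place (a point): Middle of the spool's place in the stand, on the spool axis, 60 mm above the bench (axes as the stand's). Two dark steel 90-degree vees, 12 mm wide, stand 34 mm to either side along x and carry the 22 mm spool. Their arms reach 1 mm above this height and are 41 mm apart at the top; the 56 mm between the vees is free for fingers down to the 12 mm base plate.
- knob_seat (a point): Point on the knob's vertical axis, on top of the housing, 80 mm above the bench (148 mm along x and 18 mm along y from the stand's origin; axes as the stand's).
- end_stop: End stop of the stand: grey bracket (x = -108 to -86 mm in the stand, 78 mm high) with a bright 26 mm steel pad on a clamped screw, facing the stand's +x. Origin fixed at the middle of the pad's nominal face, x = -55, z = 60 mm in the stand; the true face may be set up to 3 mm ahead of or behind it. It does not give way.
- push_rod: Push rod with a black rubber tip of 18 mm, 60 mm above the bench. Origin at the tip's nominal face, which looks to the stand's -x; screwed in and worn, the true face may be 6 mm ahead or behind. Moves 18 mm per radian of knob: to -x feeding, +x winding back (limit x = 77 mm in the stand). Bearing on the spool, the sprung tip gives 1 mm per 5 N. A hold of about 10 N is right. At first too far out for the spool.
- feed_knob: Knob on a vertical axis: black bar handle 54 mm long (x), 12 mm thick (y), 30 mm tall, over a red 98 mm collar with ratchet teeth beneath. Origin on the axis, in the bar, 13 mm below its top, 23 mm above the collar; 121 mm above the bench when down. Clockwise from above feeds. 48 clicks a turn (2.4 mm of rod each). Let go, it settles back up to one click on to the pawl, which holds it.
- knob_bar (a point): Same point as feed_knob's origin; the feel of the knob: free feeding takes 0.03 to 0.12 N m, each newton on the rod tip adds 0.018 N m, each click after first touch adds about 12 N. Down, it cannot turn back. A pull of 5 to 8 N lifts it, 12 mm at most, against a spring; 7 mm or more frees it from the pawl to turn either way (a loaded rod drives it back). It re-engages at any angle when let down.
- pawl: Brass spring pawl, an 8 mm wedge-topped plunger standing out of the housing under the collar's rim, on the stand's -y side of the knob. Origin at its top. Its ramp lets the teeth click over it when feeding; its upright face stops them turning back.
- spool: Blued steel valve spool to be mounted, lying in its wooden rest: 110 mm long, 22 mm diameter lands with two narrow grooves, about 0.26 kg. Origin at its centre, x along its axis; either way round will do. The middle land (30 mm long) is the place to grip it.
- spool_rest: Wooden rest, 94 x 56 mm, with two vees 68 mm apart along its x axis, fixed to the bench; the spool lies in it with its axis along the rest's x, 40 mm above the bench, and its middle free for fingers down to the 12 mm base. Origin on the bench under the middle.
- lap_ring: Bystander: brass split lap ring, 54 mm diameter, 22 mm high, flat on the bench; origin under its middle.
- lap_ring_b: Bystander: bronze split lap ring, 55 mm diameter, 20 mm high, flat on the bench; origin under its middle.
- compound_jar: Bystander: amber lapping-compound jar, 60 mm diameter, 58 mm high; origin under its middle.
- oil_bottle: Bystander: white oil bottle with a red cap, 52 mm diameter, 130 mm high; origin under its middle.
Mind the look-alikes: they are no part of the job. What is shaped like the spool but green is not meant.

How it is judged:
By the outcome, as a careful person would: the job done as asked, in the order asked, and still so for the second after the job is handed in, with the robot touching nothing.
It also fails if it takes over 72 s, if anything falls off the work surface, if the arm or the gripper's body presses on something with over 40 N, if the wrist force passes 120 N, or if a joint passes its speed limit or range.

### The arm

A 6-joint arm with a two-finger parallel gripper is mounted at the origin on the work surface. World frame = base frame: x ahead of the robot, y to its left, z up, the work surface at z = 0. Lengths are in mm, angles in rad, forces in N, time in s.
With the tool pointing down it reaches from about 325 to 775 mm from the base axis. Payload 5.5 kg.
Tool frame: the origin (TCP) lies midway between the tips of the shut fingers; the grasp point (between the pads) lies env.grip_depth behind it (env.grip_depth is the distance from the TCP to the grasp point, in mm); x points along the fingers, z is the direction in which the jaws open and shut, and the axes are right-handed (so a half turn about x gives the same grasp; the last joint's range is limited). The gripper opens to 85 mm and grips with 20 to 120 N. Pads are 22 mm wide; open, the fingers measure 114 mm over their backs; the gripper's body (76 mm by 85 mm) begins 54 mm behind the grasp point. The pads swing forward as they close: fully open they stand 13 mm farther back than shut.
Start: joints at [1.054, 0.091, 1.231, -0, 1.82, -0.057], TCP at [266.268, 537.697, 231.275] pointing down, gripper open.
Joint ranges: [-2.87, 2.87], [-0.86, 2.18], [0.17, 2.46], [-1.51, 4.65], [0.06, 2.69], [-2.65, 2.65]. Speed limits (rad/s): [2.57, 2.57, 3.01, 3.14, 3.14, 3.14].

### API

Orientations are given as a unit quaternion [w, x, y, z].
In Python, from workcell import monitor, eyes, order, env gives the robot as it stands. The module is installed in compiled form; this text tells all that it offers.
- The arm moves only by the shell command python3 -m crank 'ROWS'. ROWS is JSON, a list of rows, each a list of 7 numbers: the turn, a rotation vector about the world's x, y, z as a fraction of full scale, then the shift along the world's x, y, z as a fraction of full scale, then the opening, from 0 (shut) to 1 (fully open). In form: [[rx, ry, rz, dx, dy, dz, jaw], ...]. A call has 1 to 12 rows; each row shifts and turns the commanded pose from where the row before left it; what a row does not reach is not made up. Full scale, the value 1, is 0.06 m for a shift and 90 degrees for a turn. A row lasts 1/8 s, in which the tool goes at most 62.5 mm and 10.7 degrees, less where a joint would pass 70% of its speed; a pose out of reach is approached as far as the arm can. A call with a number of a shift or a turn outside -1 to 1 is refused whole. A call with a gripper value outside its range is refused whole. The fingers move at their own pace and stop on an object; the grip force is fixed at half the most. Time passes only in rows, so rows that do not move let the fingers close. It gives the time, the measured TCP pose, the force and the opening at its end, in the units of the state.
- monitor.sense(): the state, without advancing time (a new reading comes with each control period).
- eyes.get_image(name): name is "scene" or "top" or "wrist"; returns a dict with "pixels" (384x512x3 uint8, red, green, blue), "vfov" (degrees; the focal length in pixels is half the picture's height over the tangent of half this angle, whatever the lens; pixels are square), "cx", "cy" (the principal point, pixels), "dist" ([k1, k2, p1, p2, k3] as OpenCV has them; the pictures are not rectified), "R" (3x3) and "t" (3): a world point X has camera coordinates R X + t. Camera axes: x right, y down, z forward; pixel columns grow to the right and rows downward; lengths in mm; the calibration is good to about 2 mm. A picture is of the moment at which its call begins. There is no depth.
- order.close_job(): hands the job in, once; it reports no verdict.
The state is a dict: "clock": time; "q": joint angles; "qvel": joint speeds; "effort": joint torques, N m; "tool_pos": TCP position; "tcp_rot": TCP orientation; "ft_force": force on the tool from outside, world axes, zero at the start; "moment": the same for the moment, N m; "width": finger opening in mm.
Only numpy, scipy, OpenCV 4.12 (cv2) and the standard library are available. Lean on these libraries where they do the work, as an engineer would, in place of code of your own. Each camera call takes 0.05 s, during which the arm holds its last target.

## Working session

There is one attempt and no reset: what is moved stays moved. The work goes in short steps, Python scripts to look and compute and a shell command to move; the robot and the scene stay as the last step left them, time stands still between calls to the robot, and variables do not carry over. Pictures are saved under pics/ and viewed, and the job is handed in when it is done.

```bash
mkdir -p pics; ls
cat > h.py <<'E'
import numpy as np, cv2
from workcell import monitor, eyes, order, env
def snap(n,f):
    im=eyes.get_image(n); cv2.imwrite('pics/'+f,cv2.cvtColor(im['pixels'],cv2.COLOR_RGB2BGR)); np.save('pics/'+f[:-4]+'.npy',im,allow_pickle=True); return im
def load(f): return np.load('pics/'+f+'.npy',allow_pickle=True).item()
def ray(im,px):
    f=192/np.tan(np.radians(im['vfov'])/2); K=np.array([[f,0,im['cx']],[0,f,im['cy']],[0,0,1.]])
    p=cv2.undistortPoints(np.array(px,float).reshape(-1,1,2),K,np.array(im['dist'],float)).reshape(-1,2)
    R=np.array(im['R']);t=np.array(im['t'])
    d=np.c_[p,np.ones(len(p))]@R; return -R.T@t,d
def onz(im,px,z):
    c,d=ray(im,px); return c+d*((z-c[2])/d[:,2:3])
def proj(im,X):
    f=192/np.tan(np.radians(im['vfov'])/2); K=np.array([[f,0,im['cx']],[0,f,im['cy']],[0,0,1.]])
    r,_=cv2.Rodrigues(np.array(im['R'],float)); return cv2.projectPoints(np.array(X,float).reshape(-1,1,3),r,np.array(im['t'],float),K,np.array(im['dist'],float))[0].reshape(-1,2)
E
python3 - <<'E'
from h import *
print(monitor.sense(), env.grip_depth)
for n in ('scene','top','wrist'):
    im=snap(n,n+'0.png'); print(n,im['vfov'],im['dist'],-np.array(im['R']).T@np.array(im['t']))
E
```

```text
pics
{'clock': 0.0, 'q': array([ 1.05427987e+00,  9.18584441e-02,  1.23191909e+00,  2.44762092e-06,
        1.81978936e+00, -5.66585615e-02]), 'qvel': array([-1.75029793e-03, -8.11509104e-04, -8.06291325e-06,  1.68219532e-05,
       -2.32176022e-03,  2.25164403e-03]), 'effort': array([-1.69095811e-04, -4.58718252e+01, -4.18035078e+01,  6.69323003e-05,
        1.11848151e-02, -1.22598959e-05]), 'tool_pos': array([266.12804095, 537.42815116, 230.13236484]), 'tcp_rot': array([ 0.60018171, -0.3732203 ,  0.60140841,  0.37255395]), 'ft_force': array([ 0.02306739,  0.78906078, -0.42006492]), 'moment': array([ 0.05319387,  0.01218489, -0.01263371]), 'width': 85.50746420438757} 18.700000000000003
scene 43.11578816275398 [-0.1517364  0.         0.         0.         0.       ] [1250.18216734 -106.95493612 1242.03782928]
top 46.269180828605926 [-0.11450411  0.          0.          0.          0.        ] [ 202.82638974  -35.53472892 1689.0004311 ]
wrist 71.98901163776792 [-0.05023159  0.          0.          0.          0.        ] [197.3627166  572.98432297 372.06790436]
```

View pics/scene0.png

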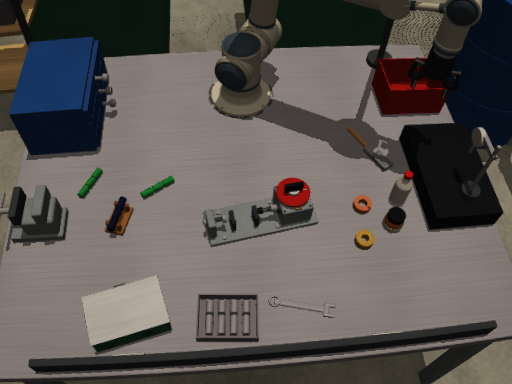

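View pics/top0.png

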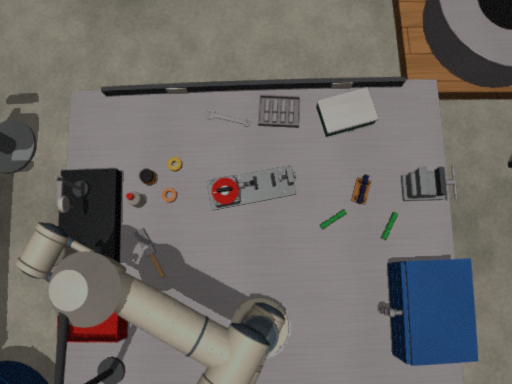

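View pics/wrist0.png

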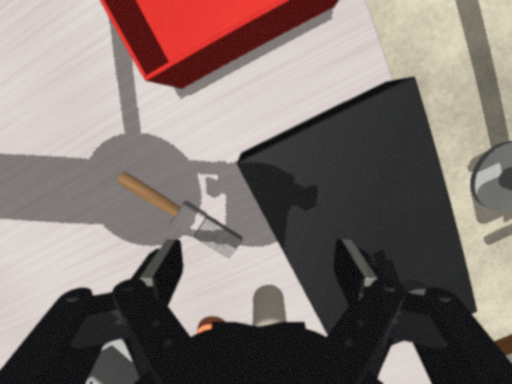

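Candidates: the blue spool in the orange rest is at scene (118,214), top (361,189). The green look-alikes are at scene (90,182) and (157,187), top (390,226) and (333,219). I choose the blue one. I'll check it in a close crop and measure.

Run:
```python
from h import *
a=cv2.imread('pics/top0.png');b=cv2.imread('pics/scene0.png')
def c(im,x,y,w,h,s): return cv2.resize(im[y:y+h,x:x+w],None,fx=s,fy=s,interpolation=cv2.INTER_CUBIC)
A=c(a,195,155,120,65,6);cv2.imwrite('pics/c1.png',A)
B=c(b,190,165,140,85,5);cv2.imwrite('pics/c2.png',B)
cv2.imwrite('pics/c3.png',np.hstack([c(a,336,164,50,50,8),c(b,93,189,50,50,8)]))
```

```text
(no output)
```

View pics/c1.png

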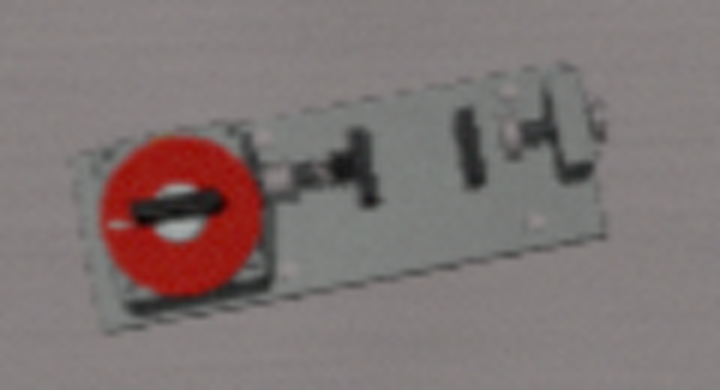

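View pics/c2.png

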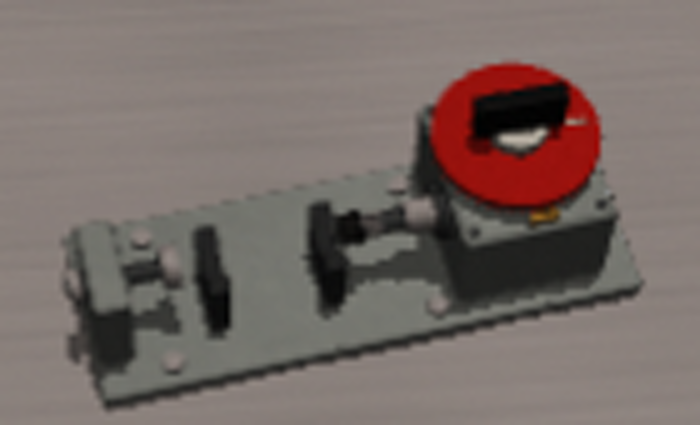

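View pics/c3.png

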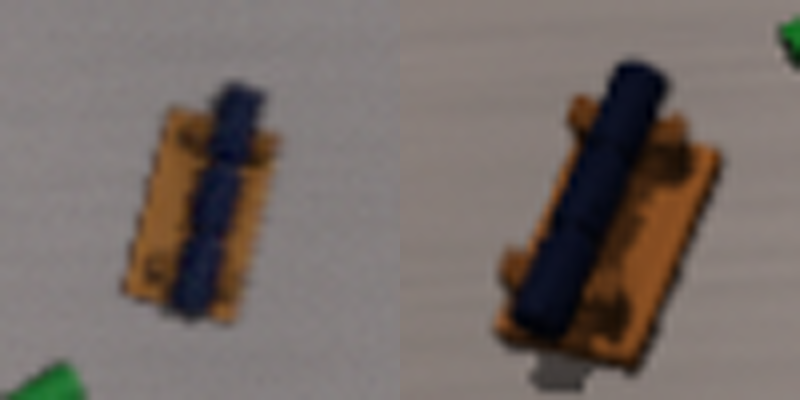

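```bash
cat > m.py <<'E'
from h import *
def tri(i1,p1,i2,p2):
    c1,d1=ray(i1,[p1]);c2,d2=ray(i2,[p2]);d1=d1[0]/np.linalg.norm(d1);d2=d2[0]/np.linalg.norm(d2)
    s=np.linalg.lstsq(np.c_[d1,-d2],c2-c1,rcond=None)[0]
    a=c1+s[0]*d1;b=c2+s[1]*d2
    return (a+b)/2,np.linalg.norm(a-b)
def big(m):
    n,l,s,c=cv2.connectedComponentsWithStats(m.astype(np.uint8)); k=1+np.argmax(s[1:,4]); return l==k
E
python3 - <<'E'
from m import *
T=load('top0');S=load('scene0')
cs={}
for n,im,roi in (('top',T,(195,155,120,65)),('scene',S,(190,165,140,85))):
    p=im['pixels'].astype(int);x,y,w,h=roi
    m=(p[...,0]>110)&(p[...,1]<60);k=np.zeros_like(m);k[y:y+h,x:x+w]=1;m=big(m&k)
    ct=max(cv2.findContours(m.astype(np.uint8),cv2.RETR_EXTERNAL,cv2.CHAIN_APPROX_NONE)[0],key=len).reshape(-1,2)
    W=onz(im,ct,98); e=cv2.minEnclosingCircle(W[:,:2].astype(np.float32)); print(n,'collar',e, onz(im,[cv2.minEnclosingCircle(ct.astype(np.float32))[0]],98))
for n,im,roi,z in (('top',T,(336,164,50,50),40),('scene',S,(93,189,50,50),40)):
    p=im['pixels'].astype(int);x,y,w,h=roi
    m=(p[...,2]>p[...,0]+12);k=np.zeros_like(m);k[y:y+h,x:x+w]=1;m=big(m&k)
    ct=max(cv2.findContours(m.astype(np.uint8),cv2.RETR_EXTERNAL,cv2.CHAIN_APPROX_NONE)[0],key=len)
    r=cv2.minAreaRect(onz(im,ct.reshape(-1,2),z)[:,:2].astype(np.float32)); print(n,'spool',r); 
    ys,xs=np.nonzero(m); print(xs.mean(),ys.mean(),onz(im,[[xs.mean(),ys.mean()]],z)); cs[n]=(xs.mean(),ys.mean())
    print(cv2.boxPoints(r))
print('tri',tri(T,cs['top'],S,cs['scene']))
# base plate corners
f=lambda x,y:(195+x/6-.4,155+y/6-.4)
print('base top',onz(T,[f(75,158),f(108,332),f(605,237),f(570,66)],12))
g=lambda x,y:(190+x/5-.4,165+y/5-.4)
print('base scene',onz(S,[g(638,285),g(110,402),g(70,240)],12))
print(tri(T,f(178,207),S,g(519,100)))
E
```

```text
top collar ((496.4249267578125, 106.23208618164062), 47.820655822753906) [[496.30973662 106.06799704  98.        ]]
scene collar ((493.3179626464844, 109.42291259765625), 48.4967041015625) [[498.40561439 108.13497948  98.        ]]
top spool ((498.6298828125, -403.98876953125), (15.488916397094727, 107.28118133544922), 71.3931655883789)
362.59223300970876 188.3398058252427 [[ 498.81021227 -404.62733721   40.        ]]
[[ 445.32202 -394.2132 ]
 [ 546.9956  -428.44366]
 [ 551.93774 -413.76434]
 [ 450.26416 -379.53387]]
scene spool ((490.3612060546875, -401.7431945800781), (17.992177963256836, 108.75248718261719), 72.62999725341797)
116.41111111111111 212.36111111111111 [[ 490.90032626 -402.21475248   40.        ]]
[[ 435.779   -394.0955 ]
 [ 539.57196 -426.5626 ]
 [ 544.9434  -409.3909 ]
 [ 441.15045 -376.9238 ]]
tri (array([ 496.96155126, -401.11730378,   49.8276511 ]), np.float64(2.558284812804312))
base top [[ 550.99047269  180.89247329   12.        ]
 [ 438.65923089  161.01418034   12.        ]
 [ 489.54256728 -153.69038374   12.        ]
 [ 600.9419714  -136.05293028   12.        ]]
base scene [[ 549.82889753  183.00194879   12.        ]
 [ 602.81891379 -130.34716235   12.        ]
 [ 493.1547629  -148.86694377   12.        ]]
(array([494.85177182, 106.3295362 , 132.42033996]), np.float64(3.054938825224639))
```

```bash
cat >> h.py <<'E'
from scipy.spatial.transform import Rotation as Ro
def st():
    s=monitor.sense(); w,x,y,z=s['tcp_rot']; M=Ro.from_quat([x,y,z,w]).as_matrix()
    print('t',round(s['clock'],2),'p',s['tool_pos'].round(1),'jaw ang',np.degrees(np.arctan2(M[1,2],M[0,2])).round(2),'xax',M[:,0].round(3),'F',s['ft_force'].round(2),'M',s['moment'].round(3),'w',round(s['width'],1),'q',s['q'].round(3)); return s,M
E
python3 - <<'E'
from h import *
s,M=st()
im=load('wrist0'); c=-np.array(im['R']).T@im['t']; print(M.T@(c-s['tool_pos']), M.T@np.array(im['R']).T)
E
```

```text
t 0.15 p [266.1 537.5 230.4] jaw ang 63.66 xax [-0.001 -0.001 -1.   ] F [ 0.18 -0.83  0.52] M [0.015 0.013 0.016] w 85.2 q [ 1.054  0.092  1.232  0.     1.82  -0.057]
[-141.65402499   77.39703251    1.06542875] [[ 1.78424950e-04 -3.07288526e-01  9.51616377e-01]
 [-9.20015661e-05 -9.51616394e-01 -3.07288514e-01]
 [ 9.99999980e-01 -3.27222594e-05 -1.98063133e-04]]
```

```bash
python3 -m crank '[[0,0,-0.05,0.38,-0.82,0.06,1],[0,0,-0.05,0.38,-0.82,0.06,1],[0,0,-0.05,0.38,-0.82,0.06,1],[0,0,-0.05,0.38,-0.82,0.06,1],[0,0,-0.05,0.38,-0.82,0.06,1],[0,0,-0.05,0.38,-0.82,0.06,1],[0,0,-0.05,0.38,-0.82,0.06,1],[0,0,-0.05,0.38,-0.82,0.06,1],[0,0,-0.05,0.38,-0.82,0.06,1],[0,0,-0.05,0.38,-0.82,0.06,1],[0,0,-0.05,0.38,-0.82,0.06,1],[0,0,-0.05,0.38,-0.82,0.06,1]]'
python3 - <<'E'
from h import *
for n in ('wrist','scene'): im=snap(n,n+'1.png')
st()
cv2.imwrite('pics/w1.png',cv2.resize(cv2.imread('pics/wrist1.png'),(768,576),interpolation=cv2.INTER_CUBIC))
E
```

```text
clock: 1.65
tool_pos: [540.3, -54.4, 274.3]
tcp_rot: [0.705, -0.058, 0.705, 0.059]
ft_force: [0.6, 1.4, -0.2]
width: 85.2
t 1.75 p [540.8 -57.2 273.1] jaw ang 9.24 xax [-0.002 -0.001 -1.   ] F [-0.01  1.05  0.06] M [ 0.001 -0.001 -0.003] w 85.5 q [-0.167 -0.046  1.296 -0.002  1.894 -0.329]
```

View pics/w1.png

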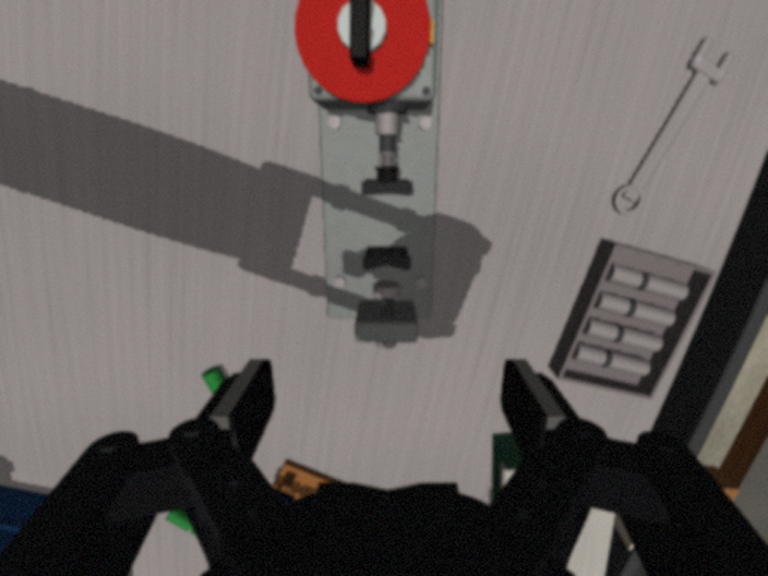

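The wrist view shows the whole stand. In 768x576 pixels, the knob is at (362,30), the rod tip is around (388,172), the vees are at (387,187) and (386,257), and the stop pad is around (388,287). Enlarging to measure.

Run:
```python
from h import *
a=cv2.imread('pics/wrist1.png')
c=lambda x,y,w,h,s: cv2.resize(a[y:y+h,x:x+w],None,fx=s,fy=s,interpolation=cv2.INTER_CUBIC)
cv2.imwrite('pics/c4.png',np.clip(c(195,60,120,95,6).astype(int)*1.6,0,255).astype(np.uint8))
cv2.imwrite('pics/c5.png',np.clip(c(205,145,110,90,6).astype(int)*1.6,0,255).astype(np.uint8))
cv2.imwrite('pics/c6.png',c(190,0,110,75,6))
```

```text
(no output)
```

View pics/c4.png

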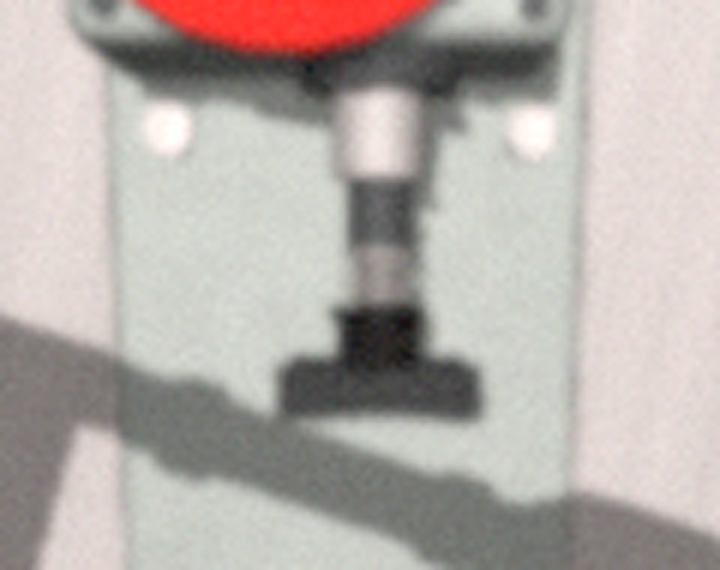

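View pics/c5.png

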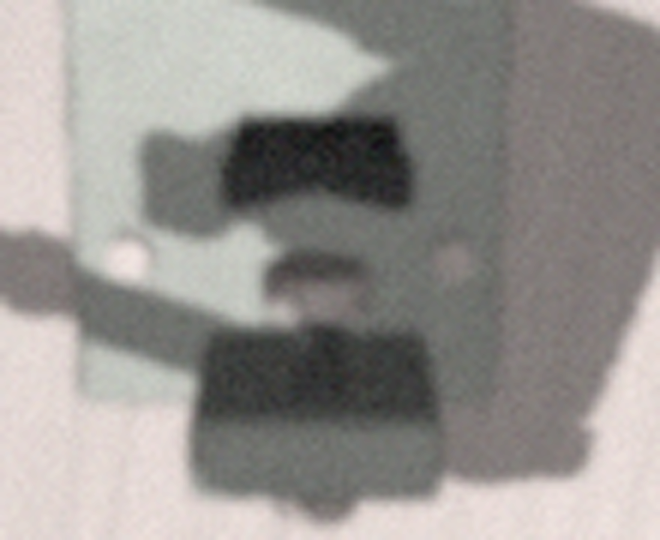

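View pics/c6.png

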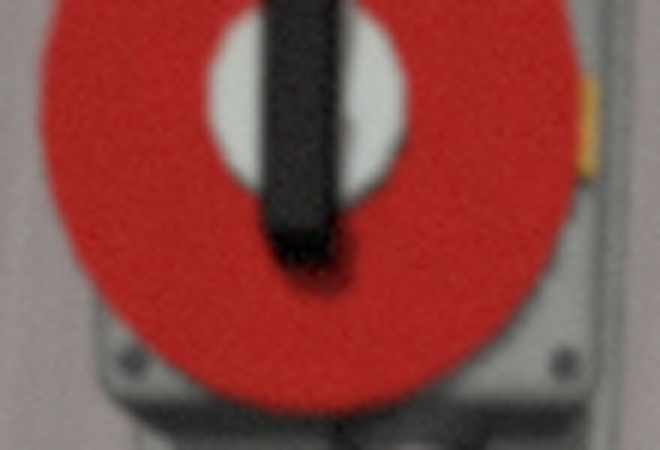

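Run:
```python
from m import *
W=load('wrist1')
f4=lambda x,y:(195+x/6-.42,60+y/6-.42)
f5=lambda x,y:(205+x/6-.42,145+y/6-.42)
f6=lambda x,y:(190+x/6-.42,y/6-.42)
P=lambda n,p,z: print(n,onz(W,[p],z).round(1))
p=W['pixels'].astype(int);m=big((p[...,0]>110)&(p[...,1]<60))
ct=max(cv2.findContours(m.astype(np.uint8),cv2.RETR_EXTERNAL,cv2.CHAIN_APPROX_NONE)[0],key=len).reshape(-1,2)
ct=ct[ct[:,1]>2];Q=onz(W,ct,98)[:,:2]
A=np.c_[2*Q,np.ones(len(Q))];s=np.linalg.lstsq(A,(Q**2).sum(1),rcond=None)[0];print('collar fit',s[:2],np.sqrt(s[2]+s[0]**2+s[1]**2))
P('bar end mid (z134,bottom edge)',f6(300,228),134)
P('bar l',f6(263,225),134);P('bar r',f6(338,225),134); P('bar l top',f6(263,5),134);P('bar r top',f6(340,5),134)
P('vee+ far edge L',f4(283,362),61);P('vee+ far edge R',f4(478,362),61)
P('vee- far L',f5(240,120),61);P('vee- far R',f5(398,120),61)
P('tip face top z69',f4(382,370),69)
P('pad top z73',f5(318,258),73)
P('plate end L',f5(80,398),12);P('plate end R',f5(492,400),12)
P('plate L up',f4(112,100),12);P('plate R up',f4(580,100),12)
P('bracket front top L',f5(210,420),78);P('br R',f5(440,420),78)
P('pawl',f6(590,130),86)
```

```text
collar fit [498.48807241  99.55857497] 36.72044760701478
bar end mid (z134,bottom edge) [[501.   83.1 134. ]]
bar l [[495.1  82.6 134. ]]
bar r [[507.   84.6 134. ]]
bar l top [[490.6 113.7 134. ]]
bar r top [[502.4 115.6 134. ]]
vee+ far edge L [[511.    2.8  61. ]]
vee+ far edge R [[552.8   9.8  61. ]]
vee- far L [[523.5 -55.3  61. ]]
vee- far R [[559.1 -49.4  61. ]]
tip face top z69 [[532.4   5.1  69. ]]
pad top z73 [[545.9 -81.2  73. ]]
plate end L [[ 491.1 -150.3   12. ]]
plate end R [[ 602.9 -132.2   12. ]]
plate L up [[459.4  53.4  12. ]]
plate R up [[568.9  71.6  12. ]]
bracket front top L [[ 527.5 -122.4   78. ]]
br R [[ 579.9 -113.7   78. ]]
pawl [[546.7 118.6  86. ]]
```

Run:
```python
from m import *
W=load('wrist1')
f4=lambda x,y:(195+x/6-.42,60+y/6-.42)
f5=lambda x,y:(205+x/6-.42,145+y/6-.42)
P=lambda n,p,z: onz(W,[p],z)[0]
a=(P('',f4(280,413),61)+P('',f4(480,413),61))/2
b=(P('',f5(222,207),61)+P('',f5(412,207),61))/2
print(P('',f5(222,207),61)-P('',f5(412,207),61),P('',f4(280,413),61)-P('',f4(480,413),61))
br=(P('',f5(195,495),78)+P('',f5(440,495),78))/2; br2=(P('',f5(200,418),78)+P('',f5(440,418),78))/2
print('x28',a,'x-40',b,'br -108',br,'-86',br2)
d=a-b;print(np.linalg.norm(d),np.degrees(np.arctan2(d[1],d[0])))
d=a-br;print(np.linalg.norm(d),np.degrees(np.arctan2(d[1],d[0])))
```

```text
[-43.48735601  -7.26245593   0.        ] [-43.2582751   -7.23271953   0.        ]
x28 [533.54056611  -4.45139969  61.        ] x-40 [544.24373407 -72.72035914  61.        ] br -108 [ 555.11521826 -137.15360172   78.        ] -86 [ 552.46916474 -117.75790078   78.        ]
69.10288437292895 98.91026745128458
135.51509155145823 99.23432169969963
```

```bash
python3 -m crank '[[0,0,0,-0.185,0.695,-0.3,1],[0,0,0,-0.185,0.695,-0.4,1],[0,0,0,-0.185,0.695,-0.5,1],[0,0,0,-0.185,0.695,-0.5,1],[0,0,0,0,0,0,1]]'
python3 - <<'E'
from h import *
for n in ('wrist','scene'): im=snap(n,n+'2.png')
st()
W=load('wrist1')
f5=lambda x,y:(205+x/6-.42,145+y/6-.42)
u=np.array([-.158,.987])
for y in (258,285,292): q=onz(W,[f5(318,y)],73)[0]; print((q[:2]-[538,-32.5])@u)
E
```

```text
clock: 2.38
tool_pos: [492.9, 116.6, 169.2]
tcp_rot: [0.702, -0.061, 0.707, 0.061]
ft_force: [0.8, 0.1, -0.3]
width: 85.0
t 2.48 p [495.1 114.4 172.5] jaw ang 9.75 xax [-0. -0. -1.] F [-0.04 -0.75  0.22] M [-0.03  -0.013  0.074] w 84.9 q [ 0.16  -0.16   1.58  -0.     1.722 -0.01 ]
-49.35831691175172
-55.78964979883328
-57.46858199509807
```

View pics/wrist2.png

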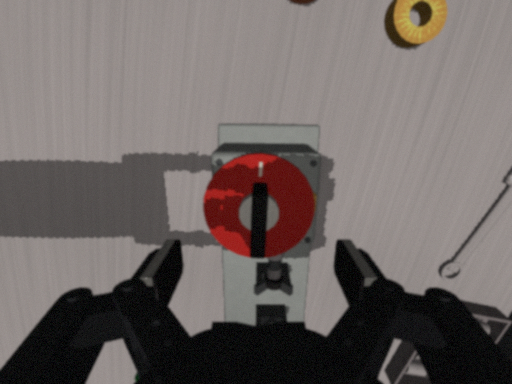

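Run:
```python
from m import *
W=load('wrist2')
p=W['pixels'].astype(int);m=big((p[...,0]>100)&(p[...,1]<60))
ct=cv2.convexHull(np.argwhere(m)[:,::-1].astype(np.int32)).reshape(-1,2)
Q=onz(W,ct,98)[:,:2];print(cv2.minEnclosingCircle(Q.astype(np.float32)))
A=np.c_[2*Q,np.ones(len(Q))];s=np.linalg.lstsq(A,(Q**2).sum(1),rcond=None)[0];print(s[:2],np.sqrt(s[2]+s[0]**2+s[1]**2))
b=(p.sum(2)<60);k=np.zeros_like(b);k[180:262,240:280]=1;b=big(b&k);ys,xs=np.nonzero(b);print(xs.min(),xs.max(),ys.min(),ys.max())
r=cv2.minAreaRect(np.c_[xs,ys].astype(np.float32));print(r)
for y in (190,200,230,240): xx=xs[ys==y];print(y,xx.min(),xx.max(),onz(W,[((xx.min()+xx.max())/2,y)],134)[0])
print('ends',onz(W,[(260,ys.min()),(258,ys.max())],134))
for i in range(4): snap('wrist','x.png'); st()
```

```text
((475.2280578613281, 74.4421157836914), 22.936084747314453)
[476.18393471  77.18629695] 15.726971694938765
251 267 183 256
((258.77752685546875, 219.45010375976562), (14.273829460144043, 73.34709167480469), 2.337306022644043)
190 253 267 [491.86582401 138.9926139  134.        ]
200 253 265 [492.46959287 131.5157527  134.        ]
230 252 264 [495.83415804 108.16334944 134.        ]
240 251 264 [496.89439729  99.93059419 134.        ]
ends [[490.97146773 144.03431596 134.        ]
 [499.63637762  86.43798885 134.        ]]
t 2.52 p [495.7 113.9 173.3] jaw ang 9.68 xax [ 0.001 -0.    -1.   ] F [ 0.71  0.14 -0.24] M [-0.02  -0.005 -0.006] w 85.5 q [ 0.159 -0.161  1.579 -0.     1.722 -0.01 ]
t 2.58 p [496.1 113.6 173.7] jaw ang 9.63 xax [ 0.002 -0.    -1.   ] F [0.36 0.05 0.02] M [-0.014 -0.016  0.044] w 85.6 q [ 0.158 -0.161  1.578 -0.     1.722 -0.01 ]
t 2.62 p [496.2 113.4 173.8] jaw ang 9.59 xax [ 0.002  0.    -1.   ] F [-0.34 -0.09  0.72] M [ 0.002 -0.033  0.029] w 85.6 q [ 0.158 -0.161  1.578 -0.     1.722 -0.009]
t 2.67 p [496.2 113.3 173.7] jaw ang 9.58 xax [ 0.002  0.    -1.   ] F [ 0.27  0.48 -0.23] M [0.048 0.057 0.009] w 85.5 q [ 0.158 -0.161  1.578 -0.     1.722 -0.009]
```

Run:
```python
from m import *
W=snap('wrist','wrist3.png')
p=W['pixels'].astype(int);m=(p[...,0]>p[...,1]*2.2)&(p[...,0]>60)
k=np.zeros_like(m);k[140:262,195:325]=1;m=m&k
ct=cv2.convexHull(np.argwhere(m)[:,::-1].astype(np.int32)).reshape(-1,2)
print(ct.min(0),ct.max(0))
Q=onz(W,ct,98)[:,:2];print(cv2.minEnclosingCircle(Q.astype(np.float32)))
A=np.c_[2*Q,np.ones(len(Q))];s=np.linalg.lstsq(A,(Q**2).sum(1),rcond=None)[0];print(s[:2],np.sqrt(s[2]+s[0]**2+s[1]**2))
w=p.min(2)>90; k[:]=0;k[190:232,235:285]=1; ys,xs=np.nonzero(w&k); print('hub',xs.min(),xs.max(),ys.min(),ys.max()); print(cv2.minEnclosingCircle(onz(W,np.c_[xs,ys],98)[:,:2].astype(np.float32)))
for z in (134,):print('near end',onz(W,[(258,256.5)],z))
st()
```

```text
[201 147] [309 250]
((495.08160400390625, 110.99750518798828), 48.57876205444336)
[495.66472567 110.87440731] 48.00713124867009
hub 237 273 192 221
((495.9954528808594, 107.66143035888672), 16.9027042388916)
near end [[503.51888784  79.82748482 134.        ]]
t 2.73 p [496.1 113.3 173.5] jaw ang 9.57 xax [ 0.002  0.    -1.   ] F [0.99 0.04 0.44] M [-0.027 -0.047  0.033] w 85.3 q [ 0.158 -0.16   1.579 -0.     1.722 -0.009]
```

```bash
python3 -m crank '[[0,0,-0.005,0,-0.07,-0.37,1],[0,0,0,0,0,-0.37,1],[0,0,0,0,0,-0.37,1],[0,0,0,0,0,0,1],[0,0,0,0,0,0,1]]'; python3 -c "
from h import *
snap('wrist','wrist4.png');snap('scene','scene4.png');st()"
```

```text
clock: 3.35
tool_pos: [496.1, 109.6, 107.2]
tcp_rot: [0.705, -0.056, 0.704, 0.057]
ft_force: [0.0, 0.4, -0.1]
width: 85.3
t 3.45 p [496.3 109.8 107.5] jaw ang 9.19 xax [ 0.002  0.    -1.   ] F [-0.5  -0.3  -0.04] M [-0.022  0.018  0.003] w 85.4 q [ 0.151 -0.149  1.685 -0.     1.603 -0.009]
```

View pics/wrist4.png

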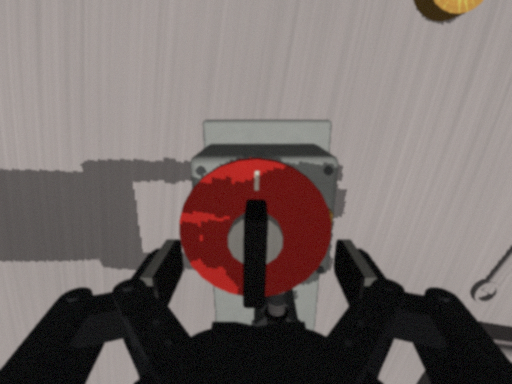

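```bash
python3 -m crank '[[0,0,0,0,0,0,0],[0,0,0,0,0,0,0],[0,0,0,0,0,0,0],[0,0,0,0,0,0,0],[0,0,0,0,0,0,0]]'; python3 -c "
from h import *
for i in range(3): snap('wrist','wrist5.png');st()"
```

```text
clock: 4.08
tool_pos: [494.6, 109.7, 108.4]
tcp_rot: [0.704, -0.057, 0.705, 0.057]
ft_force: [-10.4, -1.8, 13.1]
width: 11.0
t 4.12 p [494.6 109.7 108.4] jaw ang 9.21 xax [-0.001 -0.001 -1.   ] F [-10.07  -2.7   13.63] M [-0.348  1.679  0.051] w 10.8 q [ 0.151 -0.15   1.685 -0.     1.608 -0.009]
t 4.17 p [494.5 109.7 108.4] jaw ang 9.21 xax [-0.001 -0.001 -1.   ] F [-10.01  -2.18  12.67] M [-0.358  1.676  0.031] w 10.8 q [ 0.151 -0.15   1.685 -0.     1.608 -0.009]
t 4.22 p [494.6 109.7 108.4] jaw ang 9.21 xax [-0.001 -0.001 -1.   ] F [-9.63 -2.98 14.51] M [-3.790e-01  1.701e+00 -1.000e-03] w 10.8 q [ 0.151 -0.15   1.685 -0.     1.608 -0.009]
```

```bash
python3 -m crank '[[0,0,0,-0.028,0,0.06,0],[0,0,0,0,0,0.06,0],[0,0,0,0,0,0.05,0],[0,0,0,0,0,0,0],[0,0,0,0,0,0,0]]'; python3 -c "
from h import *
for i in range(2): snap('scene','scene5.png');st()"
```

```text
clock: 4.85
tool_pos: [494.0, 109.7, 115.6]
tcp_rot: [0.705, -0.057, 0.705, 0.056]
ft_force: [5.2, -1.7, -5.9]
width: 11.1
t 4.9 p [494.  109.7 115.6] jaw ang 9.19 xax [ 0. -0. -1.] F [ 4.89 -1.96 -5.84] M [-0.312 -1.056  0.04 ] w 11.3 q [ 0.152 -0.156  1.677 -0.     1.62  -0.009]
t 4.95 p [494.  109.7 115.6] jaw ang 9.19 xax [ 0. -0. -1.] F [ 4.94 -0.98 -6.34] M [-0.293 -0.973  0.032] w 10.9 q [ 0.151 -0.156  1.677 -0.     1.62  -0.009]
```

```bash
python3 -m crank '[[0,0,0,0.013,0,0.04,0],[0,0,0,0,0,0,0],[0,0,0,0,0,0,0]]'; python3 -c "
from h import *
snap('scene','scene6.png');st()
a=cv2.imread('pics/scene6.png');cv2.imwrite('pics/c7.png',cv2.resize(a[140:260,180:330],None,fx=5,fy=5,interpolation=cv2.INTER_CUBIC))"
```

```text
clock: 5.32
tool_pos: [494.2, 109.7, 118.0]
tcp_rot: [0.704, -0.057, 0.705, 0.057]
ft_force: [1.6, -2.7, -6.4]
width: 10.8
t 5.38 p [494.2 109.7 118. ] jaw ang 9.2 xax [-0.001 -0.    -1.   ] F [ 2.08 -2.8  -6.34] M [-0.492 -0.358  0.043] w 10.8 q [ 0.151 -0.155  1.671 -0.     1.626 -0.009]
```

View pics/c7.png

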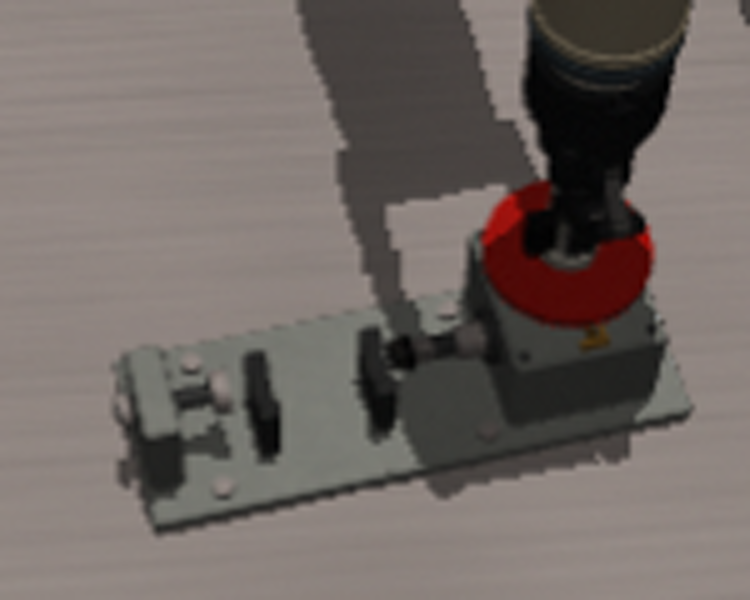

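The collar is up about 9.5 mm and the pawl at (595,337) is clear. Winding back now.

```bash
python3 -m crank '[[0,0,0.05,0,0,0,0],[0,0,0.09,0,0,0,0],[0,0,0.09,0,0,0,0],[0,0,0.09,0,0,0,0]]'; python3 -c "
from h import *
snap('scene','scene7.png');st()"
```

```text
clock: 5.88
tool_pos: [494.1, 109.8, 118.1]
tcp_rot: [0.668, -0.232, 0.669, 0.232]
ft_force: [1.0, -3.1, -6.8]
width: 11.0
t 5.92 p [494.2 109.8 118.1] jaw ang 38.58 xax [-0.001 -0.    -1.   ] F [ 1.52 -3.06 -7.01] M [-0.504 -0.349 -0.006] w 11.0 q [ 0.151 -0.155  1.671 -0.     1.626 -0.522]
```

```bash
python3 -m crank '[[0,0,0.1,0,0,0,0],[0,0,0.1,0,0,0,0],[0,0,0.1,0,0,0,0],[0,0,0.1,0,0,0,0],[0,0,0.1,0,0,0,0],[0,0,0.1,0,0,0,0],[0,0,0.05,0,0,0,0],[0,0,0,0,0,0,0]]'; python3 -c "
from h import *
snap('scene','scene8.png');st()
a=cv2.imread('pics/scene8.png');cv2.imwrite('pics/c8.png',cv2.resize(a[140:260,180:330],None,fx=5,fy=5,interpolation=cv2.INTER_CUBIC))"
```

```text
clock: 6.92
tool_pos: [494.1, 109.8, 118.1]
tcp_rot: [0.471, -0.527, 0.472, 0.527]
ft_force: [1.8, -2.7, -7.0]
width: 11.2
t 6.97 p [494.1 109.8 118.1] jaw ang 96.34 xax [-0.001 -0.    -1.   ] F [ 0.06 -2.85 -6.18] M [-0.438 -0.068  0.031] w 11.2 q [ 0.152 -0.155  1.671 -0.     1.626 -1.53 ]
```

View pics/c8.png

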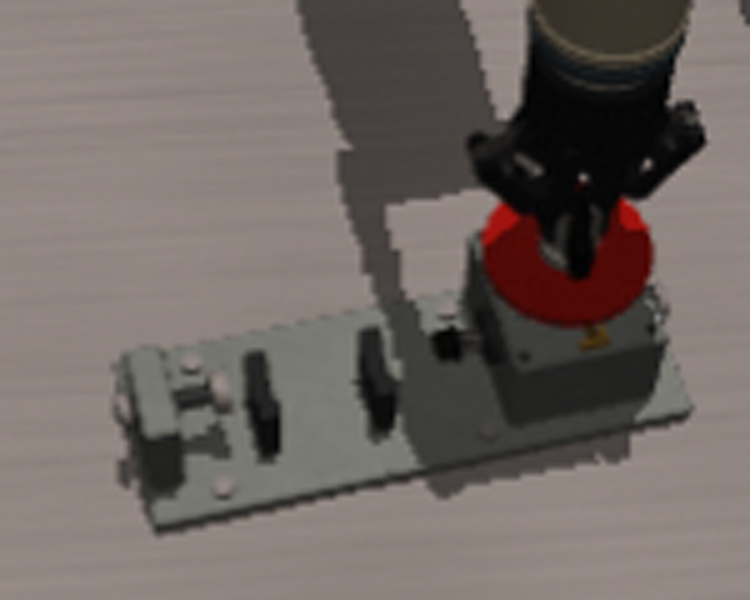

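```bash
python3 -m crank '[[0,0,0.07,0,0,0,0],[0,0,0.07,0,0,0,0],[0,0,0,0,0,0,0]]'; python3 -c "
from m import *
S=snap('scene','scene9.png');st()
u=np.array([-.158,.987])
for n,pts in (('scene6',((390,350),)),('scene9',((433,343),))):
  for p in pts: 
    q=onz(load(n),[(180+p[0]/5-.4,140+p[1]/5-.4)],60)[0]; print(n,(q[:2]-[538,-32.5])@u)
a=cv2.imread('pics/scene9.png');cv2.imwrite('pics/c9.png',cv2.resize(a[190:230,230:300],None,fx=10,fy=10,interpolation=cv2.INTER_CUBIC))"
```

```text
clock: 7.35
tool_pos: [494.1, 109.8, 118.2]
tcp_rot: [0.411, -0.575, 0.411, 0.576]
ft_force: [-0.2, -3.2, -7.0]
width: 10.8
t 7.4 p [494.1 109.8 118.2] jaw ang 108.89 xax [-0.001 -0.    -1.   ] F [-1.14 -2.89 -6.82] M [-0.524  0.137  0.017] w 11.0 q [ 0.151 -0.155  1.671 -0.     1.626 -1.749]
scene6 41.29773897294414
scene9 66.49967981963098
```

View pics/c9.png

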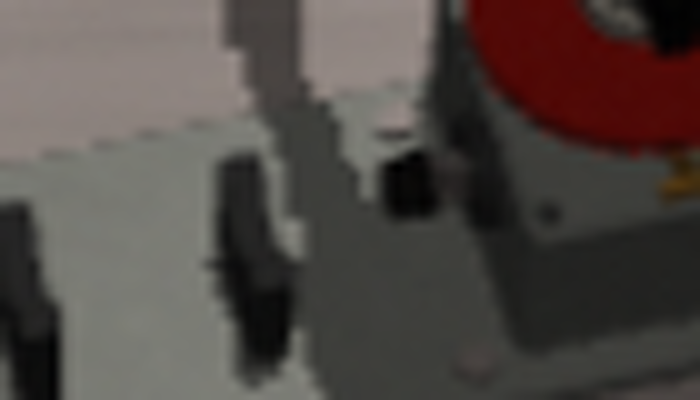

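```bash
python3 -m crank '[[0,0,0,0,0,-0.08,0],[0,0,0,0,0,-0.07,0],[0,0,0,0,0,0,0],[0,0,0,0,0,0,0]]'; python3 -c "
from m import *
st()"
```

```text
clock: 7.9
tool_pos: [494.2, 109.8, 109.7]
tcp_rot: [0.41, -0.576, 0.411, 0.576]
ft_force: [-4.9, -4.1, -3.5]
width: 10.6
t 7.9 p [494.2 109.8 109.7] jaw ang 109.07 xax [-0.001 -0.    -1.   ] F [-4.94 -4.08 -3.53] M [-0.589  0.782 -0.049] w 10.6 q [ 0.151 -0.152  1.684 -0.     1.61  -1.752]
```

Open slowly, then rise.

```bash
python3 -m crank '[[0,0,0,0,0,-0.01,0],[0,0,0,0,0,0,0.5],[0,0,0,0,0,0,1],[0,0,0,0,0,0,1],[0,0,0,0,0,0,1]]'; python3 -c "
from m import *
snap('wrist','wrist10.png');st()"
```

```text
clock: 8.52
tool_pos: [494.8, 110.1, 109.3]
tcp_rot: [-0.41, 0.576, -0.41, -0.576]
ft_force: [-0.9, -0.4, 1.0]
width: 82.0
t 8.57 p [494.8 110.  109.1] jaw ang 109.11 xax [ 0.001  0.    -1.   ] F [ 0.53 -0.33 -0.59] M [ 0.003 -0.008  0.03 ] w 85.1 q [ 0.152 -0.152  1.685  0.     1.608 -1.753]
```

View pics/wrist10.png

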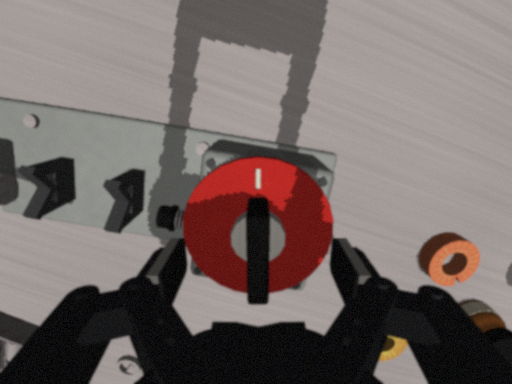

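```bash
python3 -m crank '[[0,0,0,0,0,0.7,1],[0,0,0,0,0,1,1],[0,0,-0.041,0,-0.85,0,1],[0,0,-0.041,0,-0.85,0,1],[0,0,-0.041,0,-0.85,0,1],[0,0,-0.041,0,-0.85,0,1],[0,0,-0.041,0,-0.85,0,1],[0,0,-0.041,0,-0.85,0,1],[0,0,-0.041,0,-0.85,0,1],[0,0,-0.041,0,-0.85,0,1],[0,0,-0.041,0,-0.85,0,1],[0,0,-0.041,0,-0.85,0,1]]'; python3 -m crank '[[0,0,0,0,0,-0.5,1],[0,0,0,0,0,0,1]]'; python3 -c "
from m import *
snap('wrist','wrist11.png');snap('top','top11.png');st()"
```

```text
clock: 10.07
tool_pos: [494.5, -401.8, 210.9]
tcp_rot: [0.572, -0.416, 0.572, 0.416]
ft_force: [0.2, 0.0, 0.3]
width: 85.5
clock: 10.32
tool_pos: [493.5, -399.8, 177.3]
tcp_rot: [0.571, -0.414, 0.572, 0.419]
ft_force: [0.3, 0.2, -0.3]
width: 85.2
t 10.43 p [ 494.7 -399.7  181.2] jaw ang 72.24 xax [-0.  0. -1.] F [0.65 0.73 0.25] M [-0.027 -0.029 -0.033] w 85.0 q [-0.733  0.184  1.217  0.     1.74  -1.994]
```

View pics/wrist11.png

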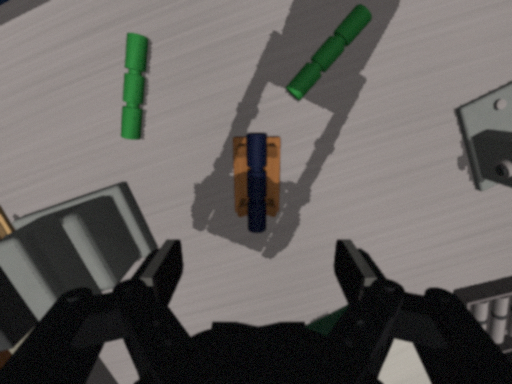

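The blued spool in its rest spans (256,133) to (257,232) and lines up with the jaws. The green look-alikes are well apart. Measuring it.

Run:
```python
from m import *
W=snap('wrist','wrist12.png')
p=W['pixels'].astype(int)
m=(p[...,2]>p[...,0]+12);k=np.zeros_like(m);k[120:240,230:290]=1;m=big(m&k)
ys,xs=np.nonzero(m);print(xs.min(),xs.max(),ys.min(),ys.max())
for y in range(ys.min(),ys.max()+1,6): xx=xs[ys==y];print(y,xx.min(),xx.max())
ct=max(cv2.findContours(m.astype(np.uint8),cv2.RETR_EXTERNAL,cv2.CHAIN_APPROX_NONE)[0],key=len).reshape(-1,2)
for z in (40,46,51):
  r=cv2.minAreaRect(onz(W,ct,z)[:,:2].astype(np.float32)); print(z,r)
# rest
o=(p[...,0]>p[...,2]*1.7)&(p[...,0]>60);k[:]=0;k[120:230,225:290]=1;o=big(o&k);ys,xs=np.nonzero(o);print('rest',xs.min(),xs.max(),ys.min(),ys.max())
st()
a=cv2.imread('pics/wrist12.png');cv2.imwrite('pics/c12.png',cv2.resize(a[120:240,215:300],None,fx=5,fy=5,interpolation=cv2.INTER_CUBIC))
```

```text
248 264 132 228
132 250 264
138 249 264
144 248 264
150 248 264
156 249 263
162 249 263
168 251 262
174 249 264
180 251 263
186 250 263
192 251 260
198 252 259
204 251 263
210 251 261
216 250 261
222 251 263
228 256 257
40 ((498.7875671386719, -402.15069580078125), (17.42359161376953, 111.17562866210938), 72.4158706665039)
46 ((497.1462707519531, -401.581298828125), (17.054248809814453, 108.81880187988281), 72.41584014892578)
51 ((495.778564453125, -401.1068420410156), (16.746450424194336, 106.85482025146484), 72.41585540771484)
rest 264 279 135 212
t 10.47 p [ 495.  -399.7  182.3] jaw ang 72.26 xax [ 0.001 -0.001 -1.   ] F [-0.55 -0.08 -0.19] M [-0.025 -0.02   0.047] w 85.1 q [-0.733  0.184  1.217  0.     1.74  -1.994]
```

View pics/c12.png

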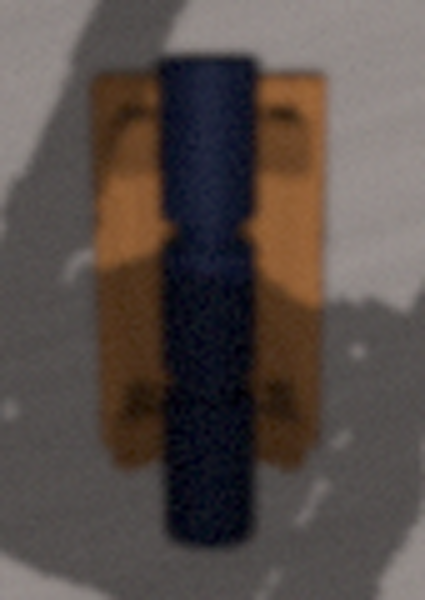

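Run:
```python
from m import *
W=load('wrist12'); u=np.array([np.cos(np.radians(162.4)),np.sin(np.radians(162.4))])
for n,p,z in (('end up',(257,131.2),42),('groove up',(257,166),46),('end dn',(256.5,229.4),49),('rest up',(257,134.2),6),('rest lo',(257,211),12)):
    q=onz(W,[p],z)[0];print(n,q.round(1),round((q[:2]-[497.3,-401.7])@u,1))
st()
```

```text
end up [ 445.2 -384.    42. ] 55.0
groove up [ 479.7 -395.1   46. ] 18.8
end dn [ 549.3 -418.1   49. ] -54.5
rest up [ 451.6 -386.2    6. ] 48.3
rest lo [ 542.2 -415.4   12. ] -47.0
t 10.47 p [ 495.  -399.7  182.3] jaw ang 72.26 xax [ 0.001 -0.001 -1.   ] F [-0.55 -0.08 -0.19] M [-0.025 -0.02   0.047] w 85.1 q [-0.733  0.184  1.217  0.     1.74  -1.994]
```

```bash
python3 -m crank '[[0,0,0,0.038,-0.033,-0.6,1],[0,0,0,0,0,-0.6,1],[0,0,0,0,0,-0.6,1],[0,0,0,0,0,-0.4,1],[0,0,0,0,0,0,1],[0,0,0,0,0,0,1]]'; python3 -c "
from m import *
snap('wrist','wrist13.png');snap('scene','scene13.png');st()"
```

```text
clock: 11.22
tool_pos: [497.9, -402.5, 51.5]
tcp_rot: [0.571, -0.418, 0.571, 0.416]
ft_force: [0.4, -0.0, 0.6]
width: 85.3
t 11.32 p [ 498.  -402.8   51.7] jaw ang 72.23 xax [ 0.003 -0.003 -1.   ] F [ 0.53  0.58 -1.21] M [-0.014  0.002 -0.006] w 85.5 q [-0.733  0.232  1.393  0.     1.512 -1.994]
```

View pics/wrist13.png

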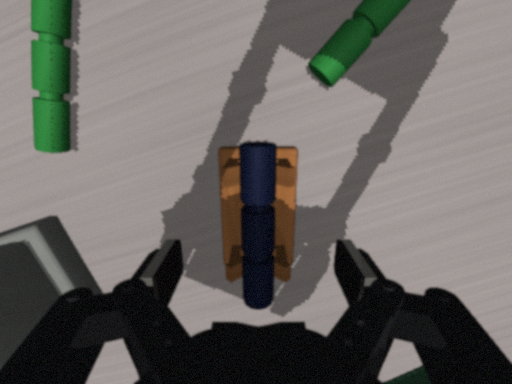

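```bash
python3 -m crank '[[0,0,0,-0.01,0.018,-0.24,1],[0,0,0,0,0,-0.24,1],[0,0,0,0,0,0,1],[0,0,0,0,0,0,0.5],[0,0,0,0,0,0,0.25],[0,0,0,0,0,0,0],[0,0,0,0,0,0,0],[0,0,0,0,0,0,0],[0,0,0,0,0,0,0]]'; python3 -c "
from m import *
snap('wrist','wrist14.png');st()"
```

```text
clock: 12.45
tool_pos: [496.2, -402.2, 20.9]
tcp_rot: [0.571, -0.417, 0.572, 0.416]
ft_force: [-2.6, -4.7, 2.6]
width: 20.3
t 12.5 p [ 496.2 -402.2   20.9] jaw ang 72.17 xax [ 0.001 -0.002 -1.   ] F [-1.62 -5.15  2.37] M [-0.78   0.312  0.01 ] w 20.2 q [-7.340e-01  2.510e-01  1.428e+00 -1.000e-03  1.461e+00 -1.993e+00]
```

View pics/wrist14.png

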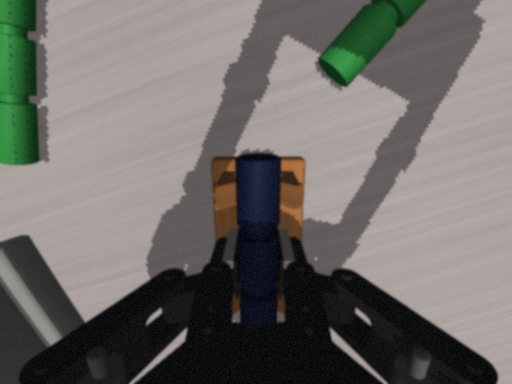

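```bash
python3 -m crank '[[0,0,0,0,0,0.2,0],[0,0,0,0,0,0.5,0],[0,0,0,0,0,0.8,0],[0,0,0,0,0,0.8,0],[0,0,0,0,0,0.4,0]]'; python3 -c "
from m import *
snap('scene','scene15.png');st()"; python3 -m crank '[[0,0,-0.06,0.05,0.4,0,0],[0,0,-0.08,0.09,0.8,0,0],[0,0,-0.09,0.09,0.8,0,0],[0,0,-0.09,0.09,0.8,0,0],[0,0,-0.09,0.09,0.8,0,0],[0,0,-0.09,0.09,0.8,0,0],[0,0,-0.09,0.09,0.8,0,0],[0,0,-0.06,0.06,0.6,0,0],[0,0,-0.05,0.04,0.24,0,0],[0,0,0,0,0,0,0]]'; python3 -c "
from m import *
for i in range(2): snap('wrist','wrist16.png');snap('scene','scene16.png');st()"
```

```text
clock: 13.12
tool_pos: [497.1, -400.6, 186.1]
tcp_rot: [0.572, -0.418, 0.57, 0.416]
ft_force: [0.3, -0.6, -2.2]
width: 20.2
t 13.18 p [ 497.6 -401.1  188.9] jaw ang 72.25 xax [ 0.006 -0.004 -1.   ] F [0.17 0.16 1.34] M [-0.035  0.115 -0.018] w 20.1 q [-7.320e-01  1.860e-01  1.202e+00  1.000e-03  1.746e+00 -1.993e+00]
clock: 14.42
tool_pos: [537.2, -37.1, 181.1]
tcp_rot: [0.704, -0.058, 0.705, 0.058]
ft_force: [-0.4, -0.5, -1.7]
width: 20.3
t 14.53 p [537.3 -38.7 181.4] jaw ang 9.32 xax [-0.001  0.    -1.   ] F [ 0.29 -0.1  -2.04] M [-0.007 -0.013  0.028] w 20.2 q [-0.135 -0.077  1.488 -0.     1.732 -0.298]
t 14.62 p [537.4 -39.3 181.7] jaw ang 9.22 xax [-0.001  0.    -1.   ] F [ 0.1   0.53 -1.46] M [-0.05  -0.008  0.001] w 20.0 q [-0.136 -0.077  1.487 -0.     1.732 -0.297]
```

View pics/wrist16.png

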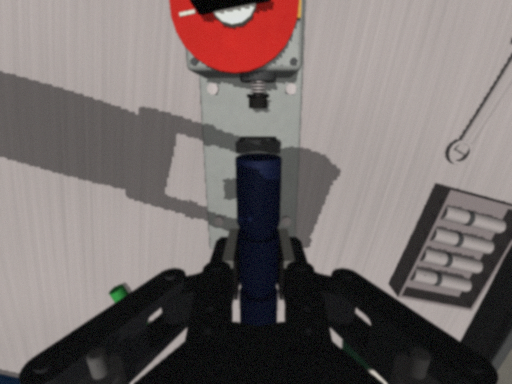

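View pics/scene16.png

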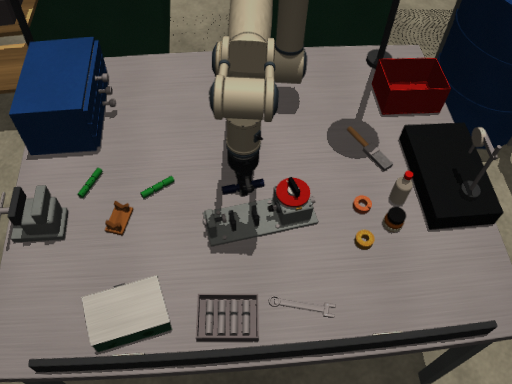

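Run:
```python
from m import *
W=load('wrist16');s,M=st();u=np.array([-.158,.987]);v=np.array([-.987,-.158]);o=np.array([538,-32.5])
a=cv2.imread('pics/wrist16.png');cv2.imwrite('pics/c16.png',cv2.resize(a[60:240,190:320],None,fx=4,fy=4,interpolation=cv2.INTER_CUBIC))
for n,p,z in (('tip',(258,108),69),('spool end',(258.5,155),205),('vee far L',(239,139),61),('vee far R',(279,139),61)):
    q=onz(W,[p],z)[0];print(n,q.round(1),((q[:2]-o)@u).round(1),((q[:2]-o)@v).round(1), 'rel tcp',((q[:2]-s['tool_pos'][:2])@u).round(1),((q[:2]-s['tool_pos'][:2])@v).round(1))
```

```text
t 14.62 p [537.4 -39.3 181.7] jaw ang 9.22 xax [-0.001  0.    -1.   ] F [ 0.1   0.53 -1.46] M [-0.05  -0.008  0.001] w 20.0 q [-0.136 -0.077  1.487 -0.     1.732 -0.297]
tip [526.3  37.5  69. ] 70.9 0.5 rel tcp 77.5 -1.1
spool end [529.7  18.3 205. ] 51.5 0.2 rel tcp 58.1 -1.5
vee far L [512.6   5.5  61. ] 41.5 19.1 rel tcp 48.1 17.4
vee far R [551.4  11.9  61. ] 41.7 -20.2 rel tcp 48.3 -21.9
```

View pics/c16.png

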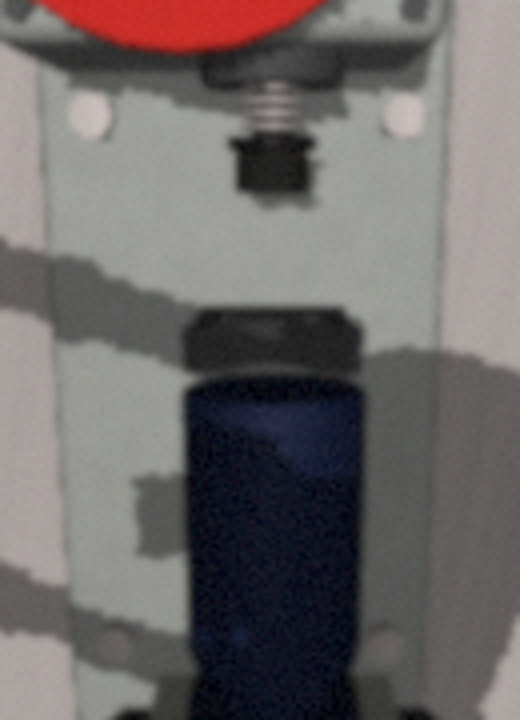

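```bash
python3 -m crank '[[0,0,0,-0.018,0.183,-0.3,0],[0,0,0,0,0,-0.6,0],[0,0,0,0,0,-0.6,0],[0,0,0,0,0,-0.4,0],[0,0,0,0,0,-0.1,0],[0,0,0,0,0,0,0]]'; python3 -c "
from m import *
snap('wrist','wrist17.png');snap('scene','scene17.png');st()
a=cv2.imread('pics/scene17.png');cv2.imwrite('pics/c17.png',cv2.resize(a[150:250,190:330],None,fx=5,fy=5,interpolation=cv2.INTER_CUBIC))"
```

```text
clock: 15.38
tool_pos: [536.3, -27.5, 61.8]
tcp_rot: [0.705, -0.057, 0.705, 0.057]
ft_force: [0.4, -0.4, -1.6]
width: 20.5
t 15.47 p [537.3 -27.7  63.4] jaw ang 9.2 xax [ 0.002 -0.    -1.   ] F [ 0.39 -0.95 -1.19] M [ 0.023 -0.014 -0.031] w 20.0 q [-0.115 -0.045  1.667  0.     1.517 -0.275]
```

View pics/c17.png

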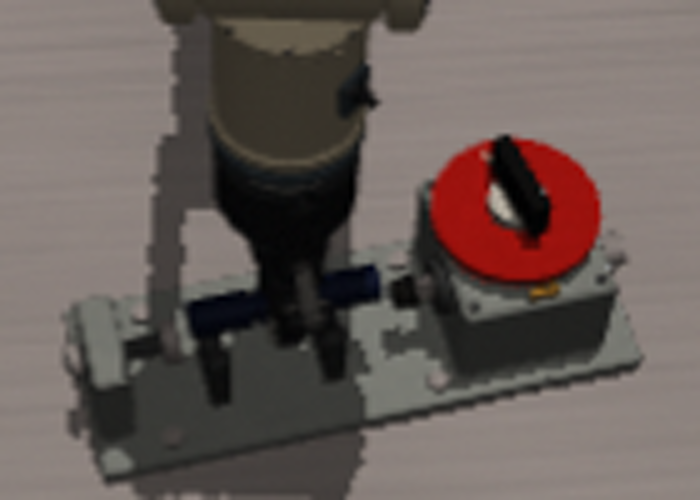

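View pics/wrist17.png

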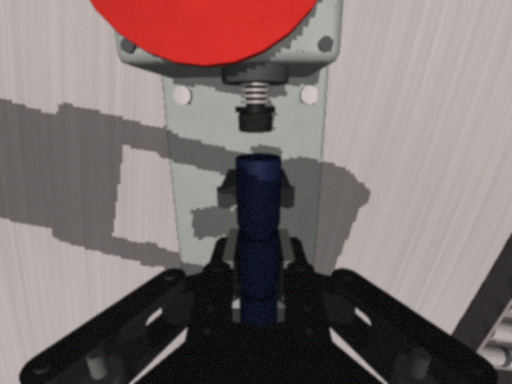

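```bash
python3 -m crank '[[0,0,0,-0.02,0,-0.1,0],[0,0,0,0,0,-0.1,0],[0,0,0,0,0,-0.1,0],[0,0,0,0,0,0,0]]'; python3 -c "
from m import *
st()"
```

```text
clock: 15.98
tool_pos: [534.8, -27.6, 43.1]
tcp_rot: [0.704, -0.057, 0.705, 0.057]
ft_force: [-0.0, -0.5, -1.4]
width: 20.2
t 15.97 p [534.8 -27.6  43.1] jaw ang 9.2 xax [-0.002  0.    -1.   ] F [-0.03 -0.5  -1.42] M [-0.021 -0.016  0.005] w 20.2 q [-0.115 -0.034  1.693 -0.     1.484 -0.276]
```

```bash
python3 -m crank '[[0,0,0,0,0,-0.02,0],[0,0,0,0,0,-0.015,0],[0,0,0,0,0,0,0]]'; python3 -c "
from m import *
st()"
```

```text
clock: 16.35
tool_pos: [535.4, -27.6, 42.0]
tcp_rot: [0.705, -0.057, 0.705, 0.057]
ft_force: [-0.3, -0.2, -1.9]
width: 20.2
t 16.35 p [535.4 -27.6  42. ] jaw ang 9.21 xax [ 0. -0. -1.] F [-0.29 -0.22 -1.94] M [ 0.04   0.013 -0.011] w 20.2 q [-0.115 -0.033  1.695 -0.     1.48  -0.276]
```

```bash
python3 -m crank '[[0,0,0,0,0,-0.015,0],[0,0,0,0,0,-0.015,0],[0,0,0,0,0,0,0]]'; python3 -c "
from m import *
st()"
```

```text
clock: 16.73
tool_pos: [535.6, -27.6, 41.5]
tcp_rot: [0.705, -0.057, 0.705, 0.057]
ft_force: [-4.3, 0.6, 5.6]
width: 20.3
t 16.73 p [535.6 -27.6  41.5] jaw ang 9.2 xax [ 0.001 -0.    -1.   ] F [-4.26  0.61  5.64] M [ 0.06   0.506 -0.087] w 20.3 q [-0.115 -0.033  1.695 -0.     1.479 -0.276]
```

```bash
python3 -m crank '[[0,0,0,-0.014,0,0,0],[0,0,0,0,0,-0.008,0],[0,0,0,0,0,0,0]]'; python3 -c "
from m import *
st()"
```

```text
clock: 17.1
tool_pos: [535.0, -27.7, 40.9]
tcp_rot: [0.705, -0.057, 0.704, 0.057]
ft_force: [-3.0, 0.4, 7.1]
width: 19.9
t 17.1 p [535.  -27.7  40.9] jaw ang 9.2 xax [ 0.001 -0.    -1.   ] F [-3.03  0.43  7.11] M [ 0.014  0.368 -0.012] w 19.9 q [-0.115 -0.035  1.698 -0.     1.477 -0.276]
```

```bash
python3 -m crank '[[0,0,0,-0.01,0,-0.005,0],[0,0,0,0,0,0,0],[0,0,0,0,0,0,0.27],[0,0,0,0,0,0,0.35],[0,0,0,0,0,0,0.5],[0,0,0,0,0,0,0.7],[0,0,0,0,0,0,0.8]]'; python3 -c "
from m import *
snap('wrist','wrist18.png');st()"
```

```text
clock: 17.98
tool_pos: [533.9, -27.6, 39.2]
tcp_rot: [0.705, -0.057, 0.705, 0.057]
ft_force: [0.8, -0.8, -0.3]
width: 68.4
t 18.02 p [533.9 -27.6  39.3] jaw ang 9.2 xax [-0.  0. -1.] F [ 0.33 -0.09  0.4 ] M [ 0.081 -0.049  0.004] w 68.4 q [-0.115 -0.035  1.701  0.     1.476 -0.276]
```

View pics/wrist18.png

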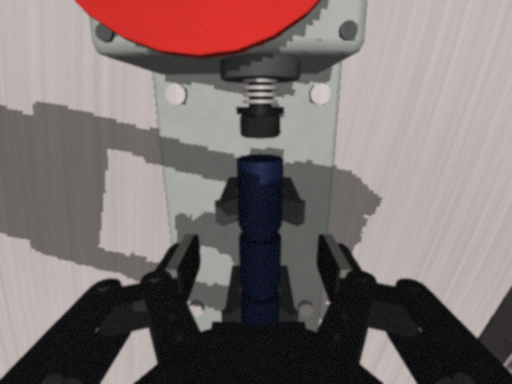

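```bash
python3 -m crank '[[0,0,0,0,0,0.3,0.8],[0,0,0,0,0,0.8,0.9],[0,0,0,0,0,0.9,1],[0,0,0,0,0,0.7,1]]'; python3 -c "
from m import *
snap('wrist','wrist19.png');st()"; python3 -m crank '[[0,0,0.111,-0.066,0.229,0,1],[0,0,0.111,-0.066,0.229,0,1],[0,0,0.111,-0.066,0.229,0,1],[0,0,0.111,-0.066,0.229,0,1],[0,0,0.111,-0.066,0.229,0,1],[0,0,0.111,-0.066,0.229,0,1],[0,0,0.111,-0.066,0.229,0,1],[0,0,0.111,-0.066,0.229,0,1],[0,0,0.111,-0.066,0.229,0,1],[0,0,0.111,-0.066,0.229,0,1],[0,0,0,0,0,-0.2,1],[0,0,0,0,0,0,1]]';python3 -c "
from m import *
snap('wrist','wrist20.png');snap('scene','scene20.png');st()
a=cv2.imread('pics/scene20.png');cv2.imwrite('pics/c20.png',cv2.resize(a[150:250,190:330],None,fx=5,fy=5,interpolation=cv2.INTER_CUBIC))"
```

```text
clock: 18.52
tool_pos: [534.3, -27.6, 205.8]
tcp_rot: [0.706, -0.057, 0.703, 0.056]
ft_force: [0.5, 0.1, 0.3]
width: 85.2
t 18.57 p [535.8 -27.8 212.2] jaw ang 9.21 xax [ 0.012 -0.001 -1.   ] F [-1.13  0.1   5.17] M [0.051 0.05  0.012] w 85.5 q [-0.115 -0.094  1.45   0.     1.774 -0.276]
clock: 20.08
tool_pos: [493.9, 109.4, 188.2]
tcp_rot: [0.41, -0.575, 0.412, 0.576]
ft_force: [0.2, -0.5, -0.3]
width: 85.4
t 20.18 p [494.3 109.2 189.1] jaw ang 108.95 xax [-0.001 -0.    -1.   ] F [-0.91 -0.68 -0.17] M [-0.017 -0.077  0.051] w 85.5 q [ 0.15  -0.166  1.556 -0.     1.752 -1.751]
```

View pics/wrist19.png

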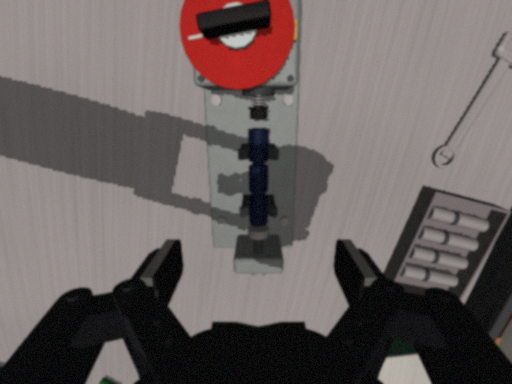

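View pics/wrist20.png

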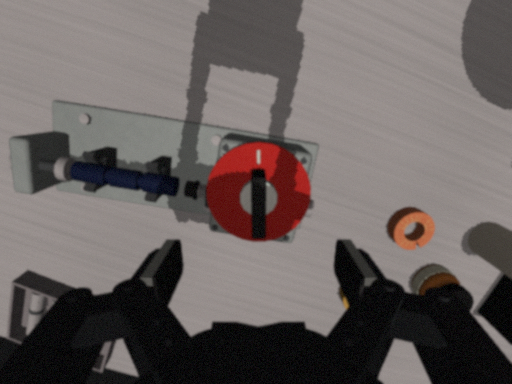

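View pics/c20.png

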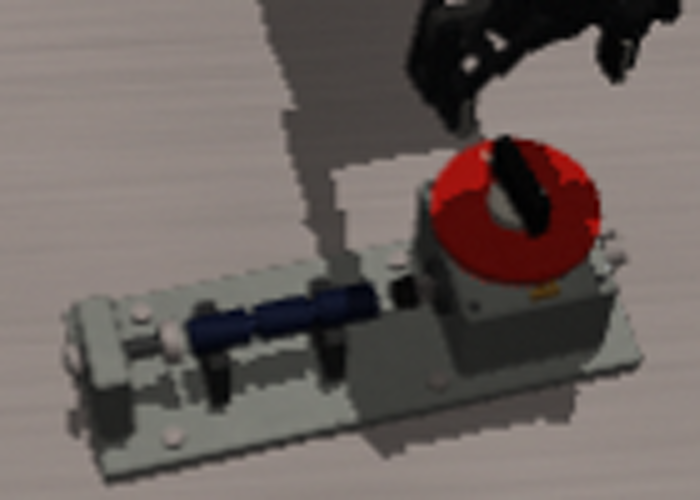

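The spool lies seated in both vees, with small gaps at the stop pad (72,168) and the tip (187,187). Going down on the bar.

```bash
python3 -m crank '[[0,0,0,0,0.01,-0.5,1],[0,0,0,0,0,-0.5,1],[0,0,0,0,0,-0.34,1],[0,0,0,0,0,0,1],[0,0,0,0,0,0,0.3],[0,0,0,0,0,0,0],[0,0,0,0,0,0,0],[0,0,0,0,0,0,0],[0,0,0,0,0,0,0]]'; python3 -c "
from m import *
st();snap('scene','scene21.png');st()"
```

```text
clock: 21.3
tool_pos: [494.7, 110.0, 109.7]
tcp_rot: [-0.41, 0.576, -0.41, -0.575]
ft_force: [1.2, -2.2, 3.3]
width: 10.8
t 21.3 p [494.7 110.  109.7] jaw ang 109.09 xax [ 0.001 -0.001 -1.   ] F [ 1.19 -2.22  3.28] M [-0.388  0.     0.035] w 10.8 q [ 1.520e-01 -1.520e-01  1.684e+00 -1.000e-03  1.609e+00 -1.752e+00]
t 21.35 p [494.7 110.  109.7] jaw ang 109.09 xax [ 0.001 -0.001 -1.   ] F [ 0.7  -2.18  3.63] M [-0.462  0.    -0.007] w 10.9 q [ 1.520e-01 -1.520e-01  1.684e+00 -1.000e-03  1.609e+00 -1.752e+00]
```

```bash
python3 -m crank '[[0,0,-0.04,0,0,0,0],[0,0,-0.04,0,0,0,0],[0,0,-0.04,0,0,0,0],[0,0,-0.04,0,0,0,0],[0,0,0,0,0,0,0]]'; python3 -c "
from m import *
st();st();snap('scene','scene22.png');st()"
```

```text
clock: 21.98
tool_pos: [494.8, 109.9, 109.7]
tcp_rot: [-0.479, 0.521, -0.479, -0.52]
ft_force: [0.3, -3.9, 4.5]
width: 10.8
t 21.98 p [494.8 109.9 109.7] jaw ang 94.71 xax [ 0.001 -0.001 -1.   ] F [ 0.33 -3.95  4.45] M [-0.674 -0.069 -0.028] w 10.8 q [ 1.520e-01 -1.520e-01  1.684e+00 -1.000e-03  1.608e+00 -1.501e+00]
t 21.98 p [494.8 109.9 109.7] jaw ang 94.71 xax [ 0.001 -0.001 -1.   ] F [ 0.33 -3.95  4.45] M [-0.674 -0.069 -0.028] w 10.8 q [ 1.520e-01 -1.520e-01  1.684e+00 -1.000e-03  1.608e+00 -1.501e+00]
t 22.02 p [494.7 109.9 109.6] jaw ang 94.75 xax [ 0.001 -0.001 -1.   ] F [ 0.8  -3.93  5.7 ] M [-0.74  -0.131  0.036] w 10.9 q [ 1.520e-01 -1.520e-01  1.684e+00 -1.000e-03  1.608e+00 -1.502e+00]
```

```bash
cat > f.py <<'E'
from m import *
import sys
A=[]
for i in range(int(sys.argv[1])):
    snap('scene','z.png'); s=monitor.sense(); A.append([s['moment'][2],s['effort'][5],*s['ft_force']])
A=np.array(A);print('mean Mz,eff6,F',A.mean(0).round(3),'sd',A.std(0)[:2].round(3));st()
E
python3 -m crank '[[0,0,-0.04,0,0,0,0],[0,0,-0.04,0,0,0,0],[0,0,-0.02,0,0,0,0],[0,0,0,0,0,0,0]]';python3 f.py 4
```

```text
clock: 22.52
tool_pos: [494.8, 109.7, 109.6]
tcp_rot: [0.518, -0.482, 0.518, 0.48]
ft_force: [0.3, -5.3, 5.8]
width: 10.9
mean Mz,eff6,F [-0.191 -0.18   1.054 -5.828  4.94 ] sd [0.013 0.011]
t 22.73 p [494.8 109.7 109.6] jaw ang 85.72 xax [ 0.001 -0.001 -1.   ] F [ 1.05 -5.55  5.03] M [-0.906 -0.064 -0.174] w 10.8 q [ 1.520e-01 -1.520e-01  1.684e+00 -1.000e-03  1.609e+00 -1.344e+00]
```

```bash
python3 -m crank '[[0,0,-0.02,0,-0.012,0,0],[0,0,-0.02,0,0,0.01,0],[0,0,0,0,0,0,0]]';python3 f.py 3
```

```text
clock: 23.1
tool_pos: [494.7, 109.7, 109.7]
tcp_rot: [0.533, -0.465, 0.533, 0.464]
ft_force: [2.5, -2.5, 2.5]
width: 11.0
mean Mz,eff6,F [ 0.097  0.095  3.433 -3.021  2.969] sd [0.028 0.018]
t 23.25 p [494.7 109.7 109.7] jaw ang 82.13 xax [ 0.001  0.    -1.   ] F [ 2.99 -2.98  2.87] M [-0.432 -0.68   0.07 ] w 11.2 q [ 0.151 -0.152  1.684 -0.     1.609 -1.282]
```

```bash
python3 -m crank '[[0,0,-0.025,0,0,0,0],[0,0,0,0,0,0,0]]'>/dev/null;python3 f.py 2; python3 -m crank '[[0,0,-0.025,0,0,0,0],[0,0,0,0,0,0,0]]'>/dev/null;python3 f.py 2;python3 -m crank '[[0,0,-0.025,0,0,0,0],[0,0,0,0,0,0,0]]'>/dev/null;python3 f.py 2
```

```text
mean Mz,eff6,F [ 0.025  0.074  4.88  -2.909  2.384] sd [0.033 0.019]
t 23.6 p [494.7 109.6 109.7] jaw ang 79.91 xax [ 0.001  0.    -1.   ] F [ 4.37 -2.57  2.47] M [-0.449 -0.805  0.058] w 10.9 q [ 0.151 -0.153  1.684 -0.     1.609 -1.244]
mean Mz,eff6,F [-0.013  0.006  4.422 -3.06   2.585] sd [0.003 0.016]
t 23.95 p [494.6 109.6 109.7] jaw ang 77.65 xax [ 0.001 -0.    -1.   ] F [ 4.28 -2.24  1.95] M [-0.48 -0.72 -0.01] w 10.8 q [ 0.151 -0.153  1.684 -0.     1.609 -1.204]
mean Mz,eff6,F [ 0.107  0.099  3.841 -2.51   3.186] sd [0.008 0.016]
t 24.3 p [494.6 109.6 109.7] jaw ang 75.41 xax [ 0.001 -0.    -1.   ] F [ 3.83 -2.28  2.57] M [-0.438 -0.799  0.115] w 10.7 q [ 0.151 -0.152  1.684 -0.     1.609 -1.165]
```

```bash
python3 -c "
import cv2
a=cv2.imread('pics/z.png');cv2.imwrite('pics/c22.png',cv2.resize(a[190:240,200:300],None,fx=7,fy=7,interpolation=cv2.INTER_CUBIC))"
```

```text
(no output)
```

View pics/c22.png

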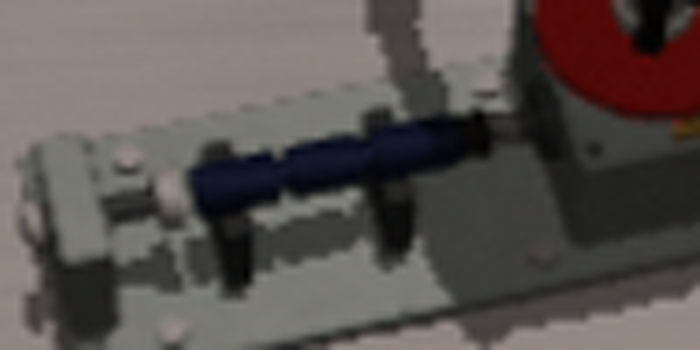

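```bash
for i in 1; do python3 -m crank '[[0,0,-0.025,0,0,0,0],[0,0,0,0,0,0,0]]'>/dev/null;python3 f.py 2; python3 -m crank '[[0,0,-0.025,0,0,0,0],[0,0,0,0,0,0,0]]'>/dev/null;python3 f.py 2; done; python3 -c "
import cv2
a=cv2.imread('pics/z.png');cv2.imwrite('pics/c23.png',cv2.resize(a[190:240,200:300],None,fx=7,fy=7,interpolation=cv2.INTER_CUBIC))"
```

```text
mean Mz,eff6,F [ 0.106  0.134  4.85  -2.991  2.308] sd [0.012 0.015]
t 24.65 p [494.6 109.6 109.7] jaw ang 73.16 xax [ 0.001 -0.    -1.   ] F [ 4.81 -2.88  2.6 ] M [-0.477 -0.674  0.118] w 10.4 q [ 0.151 -0.153  1.684 -0.     1.609 -1.126]
mean Mz,eff6,F [-0.028 -0.01   3.692 -3.206  2.134] sd [0.019 0.016]
t 25.0 p [494.6 109.5 109.7] jaw ang 70.89 xax [ 0.001 -0.    -1.   ] F [ 3.44 -3.13  2.44] M [-0.547 -0.768 -0.047] w 10.8 q [ 0.151 -0.153  1.684 -0.     1.609 -1.086]
```

View pics/c23.png

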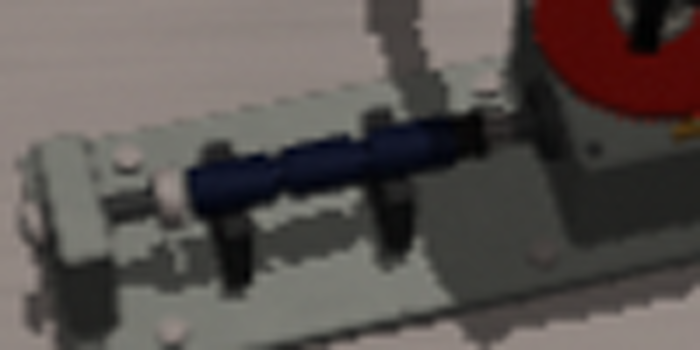

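```bash
for i in 1; do python3 -m crank '[[0,0,-0.025,0,0,0,0],[0,0,0,0,0,0,0]]'>/dev/null;python3 f.py 2; python3 -m crank '[[0,0,-0.025,0,0,0,0],[0,0,0,0,0,0,0]]'>/dev/null;python3 f.py 2; done; python3 -c "
import cv2
a=cv2.imread('pics/z.png');cv2.imwrite('pics/c24.png',cv2.resize(a[190:240,200:300],None,fx=7,fy=7,interpolation=cv2.INTER_CUBIC))"
```

```text
mean Mz,eff6,F [ 0.06   0.079  3.995 -3.175  2.197] sd [0.005 0.016]
t 25.35 p [494.6 109.5 109.7] jaw ang 68.65 xax [ 0.001 -0.    -1.   ] F [ 4.05 -3.06  2.13] M [-0.547 -0.716  0.065] w 10.7 q [ 0.151 -0.153  1.684 -0.     1.609 -1.047]
mean Mz,eff6,F [ 0.127  0.131  4.294 -3.361  1.734] sd [0.003 0.015]
t 25.7 p [494.6 109.5 109.7] jaw ang 66.41 xax [ 0.001 -0.    -1.   ] F [ 4.57 -2.98  2.23] M [-0.489 -0.732  0.124] w 10.8 q [ 0.151 -0.153  1.684 -0.     1.609 -1.008]
```

View pics/c24.png

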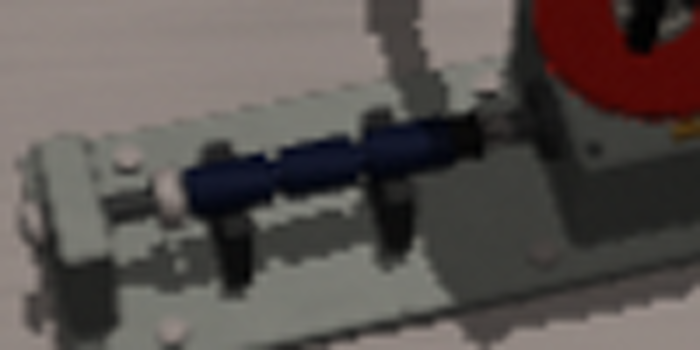

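```bash
for i in 1; do python3 -m crank '[[0,0,-0.02,0,0,0,0],[0,0,0,0,0,0,0]]'>/dev/null;python3 f.py 2; python3 -m crank '[[0,0,-0.02,0,0,0,0],[0,0,0,0,0,0,0]]'>/dev/null;python3 f.py 2; done; python3 -c "
import cv2
a=cv2.imread('pics/z.png');cv2.imwrite('pics/c25.png',cv2.resize(a[190:240,200:300],None,fx=7,fy=7,interpolation=cv2.INTER_CUBIC))"
```

```text
mean Mz,eff6,F [ 0.101  0.131  3.586 -3.668  2.28 ] sd [0.018 0.011]
t 26.05 p [494.6 109.5 109.7] jaw ang 64.61 xax [ 0.001 -0.    -1.   ] F [ 3.42 -3.46  2.09] M [-0.537 -0.715  0.119] w 10.6 q [ 0.151 -0.153  1.684 -0.     1.609 -0.977]
mean Mz,eff6,F [-0.04  -0.023  5.065 -3.209  2.705] sd [0.035 0.012]
t 26.4 p [494.6 109.4 109.7] jaw ang 62.79 xax [ 0.001 -0.    -1.   ] F [ 5.01 -3.16  2.52] M [-0.576 -0.748 -0.005] w 11.2 q [ 0.151 -0.153  1.684 -0.     1.609 -0.945]
```

View pics/c25.png

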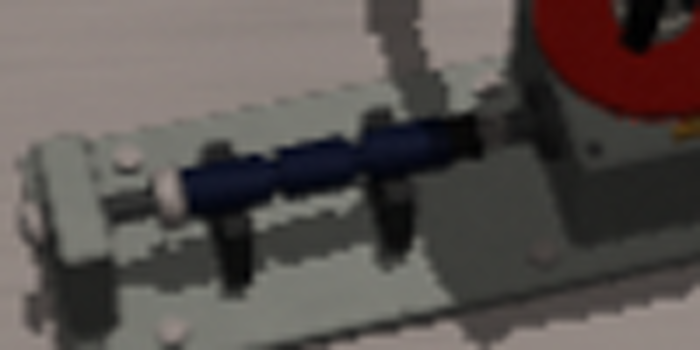

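```bash
for i in 1; do python3 -m crank '[[0,0,-0.02,0,0,0,0],[0,0,0,0,0,0,0]]'>/dev/null;python3 f.py 2; python3 -m crank '[[0,0,-0.02,0,0,0,0],[0,0,0,0,0,0,0]]'>/dev/null;python3 f.py 2; done
```

```text
mean Mz,eff6,F [ 0.058  0.095  3.601 -3.664  2.581] sd [0.011 0.012]
t 26.75 p [494.6 109.4 109.7] jaw ang 61.0 xax [ 0.001 -0.    -1.   ] F [ 3.64 -3.32  2.76] M [-0.523 -0.798  0.07 ] w 10.6 q [ 0.151 -0.153  1.684 -0.     1.609 -0.914]
mean Mz,eff6,F [ 0.151  0.156  4.168 -3.69   2.007] sd [0.003 0.012]
t 27.1 p [494.6 109.4 109.7] jaw ang 59.2 xax [ 0.001 -0.    -1.   ] F [ 3.96 -3.77  1.91] M [-0.555 -0.761  0.153] w 10.9 q [ 0.151 -0.153  1.684 -0.     1.609 -0.882]
```

```bash
for i in 1; do python3 -m crank '[[0,0,-0.02,0,0,0,0],[0,0,0,0,0,0,0]]'>/dev/null;python3 f.py 2; python3 -m crank '[[0,0,-0.015,0,0,0,0],[0,0,0,0,0,0,0]]'>/dev/null;python3 f.py 2; done
```

```text
mean Mz,eff6,F [ 0.189  0.187  3.702 -3.76   2.297] sd [0.033 0.012]
t 27.45 p [494.6 109.4 109.7] jaw ang 57.41 xax [ 0.001 -0.    -1.   ] F [ 4.16 -3.79  1.89] M [-0.568 -0.728  0.156] w 10.6 q [ 1.510e-01 -1.530e-01  1.684e+00 -1.000e-03  1.609e+00 -8.510e-01]
mean Mz,eff6,F [ 0.043  0.054  3.795 -3.639  2.983] sd [0.008 0.009]
t 27.8 p [494.6 109.4 109.7] jaw ang 56.04 xax [ 0.001 -0.001 -1.   ] F [ 3.44 -3.69  2.99] M [-0.593 -0.771  0.035] w 11.3 q [ 1.510e-01 -1.530e-01  1.684e+00 -1.000e-03  1.609e+00 -8.270e-01]
```

Load at this tooth is only about 3 N, since the torque excess is about 0.06 N m. One more click should give about 15 N. I'll continue carefully.

```bash
for i in 1; do python3 -m crank '[[0,0,-0.02,0,0,0,0],[0,0,0,0,0,0,0]]'>/dev/null;python3 f.py 2; python3 -m crank '[[0,0,-0.02,0,0,0,0],[0,0,0,0,0,0,0]]'>/dev/null;python3 f.py 2; done
```

```text
mean Mz,eff6,F [ 0.162  0.198  4.417 -4.427  2.627] sd [0.019 0.013]
t 28.15 p [494.6 109.4 109.7] jaw ang 54.26 xax [ 0.001 -0.001 -1.   ] F [ 4.68 -3.69  3.03] M [-0.551 -0.677  0.143] w 10.9 q [ 1.510e-01 -1.530e-01  1.684e+00 -1.000e-03  1.609e+00 -7.960e-01]
mean Mz,eff6,F [ 0.249  0.301  4.001 -4.628  2.111] sd [0.006 0.012]
t 28.5 p [494.6 109.4 109.7] jaw ang 52.47 xax [ 0.001 -0.001 -1.   ] F [ 4.43 -4.48  2.3 ] M [-0.582 -0.726  0.256] w 11.0 q [ 1.510e-01 -1.530e-01  1.684e+00 -1.000e-03  1.609e+00 -7.650e-01]
```

```bash
for i in 1; do python3 -m crank '[[0,0,-0.02,0,0,0,0],[0,0,0,0,0,0,0]]'>/dev/null;python3 f.py 2; python3 -m crank '[[0,0,-0.016,0,0,0,0],[0,0,0,0,0,0,0]]'>/dev/null;python3 f.py 3; done
```

```text
mean Mz,eff6,F [ 0.333  0.37   3.192 -4.193  2.203] sd [0.025 0.012]
t 28.85 p [494.6 109.4 109.7] jaw ang 50.68 xax [ 0.001 -0.001 -1.   ] F [ 3.53 -4.38  2.5 ] M [-0.63  -0.675  0.359] w 11.2 q [ 1.510e-01 -1.530e-01  1.684e+00 -1.000e-03  1.609e+00 -7.340e-01]
mean Mz,eff6,F [ 0.424  0.43   3.493 -4.001  3.146] sd [0.019 0.01 ]
t 29.25 p [494.5 109.4 109.7] jaw ang 49.24 xax [ 0.001 -0.001 -1.   ] F [ 3.42 -3.85  3.02] M [-0.678 -0.711  0.443] w 11.0 q [ 1.510e-01 -1.530e-01  1.684e+00 -1.000e-03  1.609e+00 -7.090e-01]
```

```bash
python3 -m crank '[[0,0,-0.006,0,0,0,0],[0,0,0,0,0,0,0]]'>/dev/null;python3 f.py 3
```

```text
mean Mz,eff6,F [ 0.494  0.472  3.477 -3.613  3.154] sd [0.02  0.004]
t 29.65 p [494.6 109.4 109.7] jaw ang 48.71 xax [ 0.001 -0.001 -1.   ] F [ 3.61 -2.66  3.57] M [-0.654 -0.685  0.485] w 11.1 q [ 1.510e-01 -1.530e-01  1.684e+00 -1.000e-03  1.609e+00 -6.990e-01]
```

```bash
python3 -m crank '[[0,0,-0.006,0,0,0,0],[0,0,0,0,0,0,0]]'>/dev/null;python3 f.py 3
```

```text
mean Mz,eff6,F [ 0.296  0.302  3.812 -4.604  3.218] sd [0.009 0.003]
t 30.05 p [494.5 109.3 109.7] jaw ang 48.15 xax [ 0.001 -0.001 -1.   ] F [ 3.78 -4.41  3.2 ] M [-0.653 -0.698  0.283] w 10.7 q [ 1.510e-01 -1.530e-01  1.684e+00 -1.000e-03  1.609e+00 -6.900e-01]
```

```bash
python3 -m crank '[[0,0,0,0,0,0,0.2],[0,0,0,0,0,0,0.5],[0,0,0,0,0,0,1],[0,0,0,0,0,0,1],[0,0,0,0,0,0,1]]'; python3 -c "
from m import *
snap('wrist','wrist30.png');st()";python3 -m crank '[[0,0,0,0,0,0.5,1],[0,0,0,0,0,1,1],[0,0,0,0,0,0.5,1],[0,0,0,0,0,0,1]]'; python3 -c "
from m import *
snap('wrist','wrist31.png');snap('scene','scene31.png');st()
a=cv2.imread('pics/scene31.png');cv2.imwrite('pics/c31.png',cv2.resize(a[150:250,190:330],None,fx=5,fy=5,interpolation=cv2.INTER_CUBIC))"
```

```text
clock: 30.68
tool_pos: [494.2, 109.7, 109.5]
tcp_rot: [0.646, -0.288, 0.646, 0.288]
ft_force: [-0.2, -0.7, -0.1]
width: 85.3
t 30.73 p [494.3 109.7 109.6] jaw ang 48.09 xax [-0.  0. -1.] F [ 0.12 -0.23 -0.49] M [ 0.005 -0.015  0.008] w 85.4 q [ 0.151 -0.153  1.685  0.     1.61  -0.688]
clock: 31.22
tool_pos: [495.5, 109.8, 233.1]
tcp_rot: [0.648, -0.289, 0.644, 0.288]
ft_force: [0.1, -0.1, 0.1]
width: 85.5
t 31.32 p [494.2 109.6 228.9] jaw ang 48.09 xax [-0.001 -0.    -1.   ] F [-0.74 -0.08 -0.51] M [-0.023 -0.026 -0.055] w 85.2 q [ 0.151 -0.161  1.481 -0.     1.822 -0.688]
```

View pics/wrist30.png

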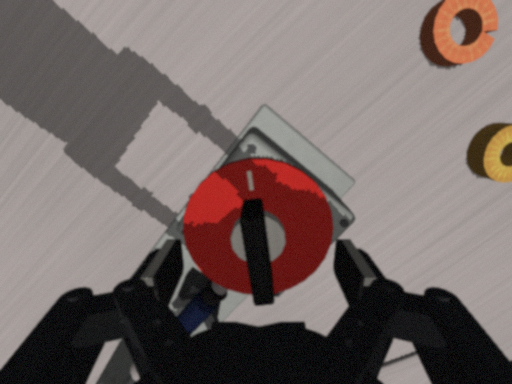

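View pics/wrist31.png

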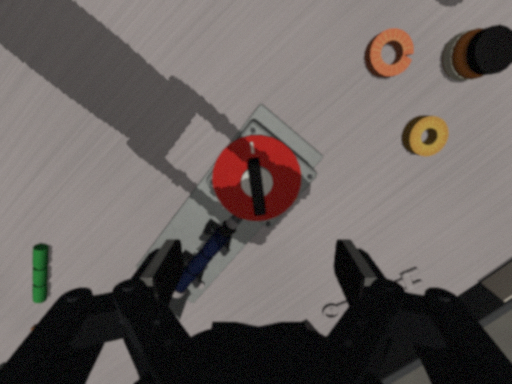

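View pics/c31.png

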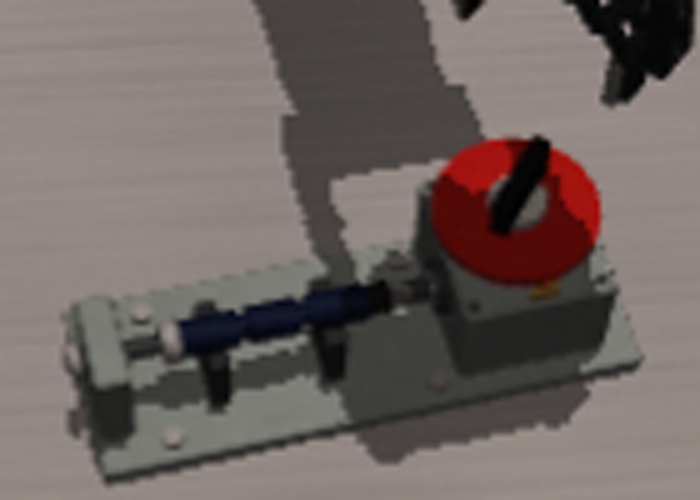

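Run:
```python
from m import *
for n,jaw in (('wrist10',109.11),('wrist30',48.09),('wrist4',9.2)):
    W=load(n);p=W['pixels'].astype(int)
    b=(p.max(2)<45);k=np.zeros_like(b);k[195:306,235:282]=1;b=big(b&k)
    ys,xs=np.nonzero(b)
    L=[];
    for y in range(205,290,3):
        xx=xs[ys==y]
        if len(xx)>5: L.append([(xx.min()+xx.max())/2,y])
    L=np.array(L);Q=onz(W,L,134)[:,:2];d=Q-Q.mean(0);v=np.linalg.svd(d)[2][0];a=np.degrees(np.arctan2(v[1],v[0]))%180
    print(n,'bar',a,'bar-90 - jaw',((a-90-jaw+90)%180)-90, 'n',len(L))
```

```text
wrist10 bar 19.23001633879726 bar-90 - jaw 0.1200163387972566 n 29
wrist30 bar 144.58303163152283 bar-90 - jaw 6.493031631522825 n 29
wrist4 bar 97.73304831414092 bar-90 - jaw -1.4669516858590868 n 29
```

Run:
```python
from m import *
for n in ('wrist31',None):
    W=load(n) if n else snap('wrist','wrist32.png')
    p=W['pixels'].astype(int)
    b=(p.max(2)<45);k=np.zeros_like(b);k[155:216,242:275]=1;b=big(b&k)
    ys,xs=np.nonzero(b);L=np.array([[(xs[ys==y].min()+xs[ys==y].max())/2,y] for y in range(163,208,2)])
    Q=onz(W,L,134)[:,:2];v=np.linalg.svd(Q-Q.mean(0))[2][0];print(np.degrees(np.arctan2(v[1],v[0]))%180)
S=snap('scene','scene32.png');st()
a=cv2.imread('pics/scene0.png').astype(int);b=cv2.imread('pics/scene32.png').astype(int)
print('bystander diff',abs(a-b)[170:255,345:415].max(2).__gt__(60).sum())
print(order.close_job())
```

```text
145.22988832589385
144.924503528108
t 31.43 p [493.8 109.6 227.6] jaw ang 48.09 xax [-0.003 -0.    -1.   ] F [-0.42 -1.14 -0.47] M [ 0.011 -0.022  0.06 ] w 85.7 q [ 0.151 -0.16   1.483  0.     1.822 -0.688]
bystander diff 46
the job is handed in; nothing more can be done
None
```

The spool is mounted and the job is handed in at about 31.5 s. The one soft point is the hold: I estimate 6–7 N, below the 10 N asked for.

**What I did:** I lifted the knob about 9.5 mm, clear of the pawl, and wound it back about 100°. The rod tip then stood at x ≈ 71 mm. I took the blued spool by its middle land and lowered it into the vees, with about 7 N of contact force before release. I then fed the knob up until the spool was against the end stop, released it and backed the arm off.

**Last checks**
- **Spool:** The pictures show it seated in both vees, touching the stop pad and the rubber tip.
- **Knob:** It settled back about 6.5° when released, within one click. Three bar-angle readings, from just after release to just before hand-in, were 144.6°, 145.2° and 144.9°.
- **Hold:** The 6–7 N is worked out from the feeding torque, as there is no direct reading. I left it there because another click would have put it at about 18 N.

**Disagreements**
- **Tooth position:** The drop in torque made me think the last tooth had caught at about 16 N, but the settle-back showed the knob resting one tooth earlier.
- **Force back on the pawl:** Once while feeding, the torque briefly read about 0.19 N m the wrong way. This may have been slight pressure back on the pawl; I relieved it by feeding on.
- **Rings, jar and bottle:** Comparing the start and end pictures, 46 pixels differed in the area around them. I put this down to moving shadows, since the arm never went near them there, but I did not look into it further.

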